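# Lay up a two-cell module on the clamping bed

### The job

Lay up a two-cell module on the clamping bed, ready for the screw to be tightened: stand the blue cell close against the fixed navy jaw (at the end away from the handwheel), the green cell on its other side towards the screw, and the finned cooling plate between the two, all square in one row along the middle of the bed with only a few millimetres between neighbours. Turn the cells so that the blue cell's red (plus) terminal and the green cell's black (minus) terminal are at the same edge of the row, and lay the copper link, hump up, on top across those two terminals. Set things down gently, never tip a cell or the plate over, let go of everything at the end, and leave the orange spare cell and the tape roll where they are.

Things in the scene. Friction and masses are not known exactly. Their poses are not given: they have to be found in the camera images.
- clamp_bed: Fixed clamping bed: base plate 110 (x) by 240 mm (y), origin on the bench under it, top 14 mm up, tan liner where the parts stand (row along y, centred on x = 0). Fixed navy jaw: face at y = -85 mm, 60 mm wide, top 72 mm up (110 wide below 40). Steel sliding jaw, same shape: face at y = +40. Beyond it screw and handwheel to y = 158. Guide rods at x = +-45, tops 31 mm up.
- blue_cell: Blue battery cell, standing upright: 60 mm wide (its x), 26 mm thick (its y), can 70 mm high. Origin at the centre of its underside. On top two flat round metal terminals, 12 mm in diameter, tops 76 mm above the underside, at y = 0: plus at x = +17 mm (in a red square), minus at x = -17 mm (in a black square). About 0.24 kg.
- green_cell: Green battery cell, standing upright: 60 mm wide (its x), 26 mm thick (its y), can 70 mm high. Origin at the centre of its underside. On top two flat round metal terminals, 12 mm in diameter, tops 76 mm above the underside, at y = 0: plus at x = +17 mm (in a red square), minus at x = -17 mm (in a black square). About 0.24 kg.
- cooling_plate: Finned aluminium cooling plate, standing upright: 66 mm wide (its x), 16 mm thick over the fins (its y), 66 mm high. Origin at the centre of its underside. About 0.11 kg.
- link: Copper link: a flat bar 90 mm long (its y), 18 mm wide (its x), 4 mm thick, with a square hump 28 mm long in its middle, top 14 mm above its underside; take it by the hump across the 18 mm width. Lies flat, hump up. Origin at the centre of its underside. 0.06 kg.
- spare_cell: Orange spare cell, not wanted, standing upright: same size and terminals as the other cells, origin at the centre of its underside.
- tape_roll: Roll of amber tape lying flat, 60 mm in diameter, 19 mm high, not wanted. Origin at the centre of its underside. It, the three cells, the plate and the link start in mixed places, 12 to 13 cm apart, on a grey mat 2 mm thick (250 x 370 mm).
Things that resemble listed ones, but are neither listed nor needed, are in the scene too. What is shaped like the cooling_plate but purple or turquoise is not meant. Of the things that look like the blue_cell, take the one that is farthest to the robot's left at the start.

How it is judged:
By the outcome, as a careful person would: the job done as asked, in the order asked, and still so for the second after the job is handed in, with the robot touching nothing.
It also fails if it takes over 118 s, if anything falls off the work surface, if the arm or the gripper's body presses on something with over 40 N, if the wrist force passes 120 N, or if a joint passes its speed limit or range.

### The arm

A 6-joint arm with a two-finger parallel gripper is mounted at the origin on the work surface. World frame = base frame: x ahead of the robot, y to its left, z up, the work surface at z = 0. Lengths are in m, angles in rad, forces in N, time in s.
With the tool pointing down it reaches from about 0.375 to 0.975 m from the base axis. Payload 3.8 kg.
Tool frame: the origin (TCP) lies midway between the tips of the shut fingers; the grasp point (between the pads) lies 19 mm behind it; z points along the fingers, y is the line along which they close (so a half turn about z gives the same grasp; the last joint's range is limited). The gripper opens to 85 mm and grips with 20 to 120 N. Pads are 22 mm wide; open, the fingers measure 114 mm over their backs; the gripper's body (76 mm by 85 mm) begins 54 mm behind the grasp point. The pads swing forward as they close: fully open they stand 13 mm farther back than shut.
Start: joints at [-1.32, 0.264, 1.604, -0, 1.274, -0.037], TCP at [0.192, -0.647, 0.231] pointing down, gripper open.
Joint ranges: [-2.63, 2.63], [-0.94, 2.18], [0.31, 2.57], [-1.31, 4.45], [0, 2.66], [-2.55, 2.55]. Speed limits (rad/s): [2.57, 2.57, 3.14, 3.14, 3.14, 3.14].

### API

Orientations are given as a rotation vector (axis times angle).
In Python, from workcell import status, read_camera, workorder, masks_of gives the robot as it stands.
- The arm moves only by the tool drive_tool, never from a script. Its argument "rows" is a list of rows, each a list of 7 numbers: the turn, a rotation vector about the tool's x, y, z in degrees, then the shift along the tool's x, y, z in m, then the opening, from 0 (shut) to 1 (fully open). In form: [[ax, ay, az, tx, ty, tz, claw], ...]. A call has 1 to 8 rows; each row shifts and turns the commanded pose from where the row before left it, along the tool's axes as they then stand; what a row does not reach is not made up. A row lasts 1/12 s, in which the tool goes at most 41.7 mm and 7.16 degrees, less where a joint would pass 70% of its speed; a pose out of reach is approached as far as the arm can. A call is refused whole if a number of a shift passes 0.0417 or a number of a turn 7.16, either way. A call with a gripper value outside its range is refused whole. The fingers move at their own pace and stop on an object; "force" is the grip in N (left out, the last holds). Time passes only in rows, so rows that do not move let the fingers close. It gives the time, the measured TCP pose, the force, the opening and the grip force at its end, in the units of the state.
- status.read_state(): the state, without advancing time (a new reading comes with each control period).
- read_camera(name): name is "scene" or "top" or "wrist"; returns a dict with "color" (400x640x3 uint8, red, green, blue), "intrinsics" (3x3 intrinsics, pixels), "world_from_camera" (4x4, takes a point from camera to world coordinates); the wrist camera has in their place "mount" (4x4, takes a point from camera to tool coordinates, whose origin is the TCP and whose axes are the flange's). Camera axes: x right, y up, looking along -z (the intrinsics and any distortion apply to the point x, -y, -z); pixel columns grow to the right and rows downward; lengths in m; the calibration is good to about 2 mm. A picture is of the moment at which its call begins: read the wrist's pose just before it. There is no depth.
- workorder.finish_job(): hands the job in; it is judged then, once.
Trained networks look in a picture, given as the dict that the camera call returned (one of the last four; its "shot" number tells which), for a name from the list of things; names that differ only in an ending like _2 or _b are one class to them, and where a whole thing is asked for, a point or a joint stands for the part that bears it (a point fixed in the world has none). Each returns a list of dicts, best first, with "score" (0 to 1); they miss things now and then, are a little off and sometimes report something else, mostly with a low value. They report only what shows in the picture. A call takes as long as a camera call. They do not tell look-alikes from the thing itself.
- masks_of(picture, name): "mask" (400x640 bool, what is visible of it) and "bbox" ([left, top, right, bottom] in pixels, round what is visible of it).
The state is a dict: "time": time; "q": joint angles; "joint_vel": joint speeds; "joint_torque": joint torques, N m; "tool_pos": TCP position; "tcp_rot": TCP orientation; "wrist_force": force on the tool from outside, world axes, zero at the start; "torque": the same for the moment, N m; "width": opening from 0.0 (shut) to 1.0 (fully open); "grip_force": force on a finger pad.
Only numpy, scipy, OpenCV 4.12 (cv2) and the standard library are available. Lean on these libraries where they do the work, as an engineer would, in place of code of your own. Each camera call takes 0.05 s, during which the arm holds its last target. There are 200 camera calls.

## Working session

There is one attempt and no reset: what is moved stays moved. The work goes in short steps, Python scripts to look and compute and a tool call to move; the robot and the scene stay as the last step left them, time stands still between calls to the robot, and variables do not carry over. Pictures are saved under pics/ and viewed, at most 14 in all, crops included, and the job is handed in when it is done.

Besides the shell and the picture viewer there is one more tool, called after ">>>" as name(argument=value, ...), one argument or row to a line, values as JSON. drive_tool: Moves the arm, as the interface text tells. Its arguments: {"type":"object","properties":{"rows":{"type":"array"},"force":{"type":"number"}},"required":["rows"]}

```bash
ls; mkdir -p pics
python3 - <<'E'
from workcell import status, read_camera, workorder, masks_of
import cv2,numpy as np
s=status.read_state();print(s)
for n in("top","scene"):
    p=read_camera(n);cv2.imwrite(f"pics/{n}0.png",p["color"][:,:,::-1])
    print(n,p["intrinsics"],p["world_from_camera"],p.keys())
    for k in["clamp_bed","blue_cell","green_cell","cooling_plate","link","spare_cell","tape_roll"]:
        print(k,[(round(d["score"],2),d["bbox"]) for d in masks_of(p,k)])
E
```

```text
pics
{'time': 0.0, 'q': array([-1.31989447e+00,  2.64794806e-01,  1.60536009e+00, -1.16085285e-05,
        1.27370530e+00, -3.69054086e-02]), 'joint_vel': array([ 0.0006459 ,  0.0006508 ,  0.00118835, -0.00158297,  0.00091548,
       -0.0006206 ]), 'joint_torque': array([-2.47629441e-04, -5.15113342e+01, -3.67320693e+01, -7.91535695e-05,
        1.31642295e-02, -1.32959798e-05]), 'tool_pos': array([ 0.19140949, -0.6465346 ,  0.22994147]), 'tcp_rot': array([-3.10688941e+00, -4.50210028e-01,  3.97429247e-04]), 'wrist_force': array([ 0.77905722, -0.2897484 , -0.02442748]), 'torque': array([ 0.00709811, -0.02494973,  0.0205748 ]), 'grip_force': 0.0, 'width': 1.001678816400649}
top [[511.28182992   0.         315.32668364]
 [  0.         511.28182992 197.45150363]
 [  0.           0.           1.        ]] [[ 1.89926232e-02  9.90146536e-01 -1.38741192e-01  3.88715294e-01]
 [-9.99817442e-01  1.90987053e-02 -5.66803685e-04  8.50186632e-02]
 [ 2.08855844e-03  1.38726629e-01  9.90328511e-01  1.50322387e+00]
 [ 0.00000000e+00  0.00000000e+00  0.00000000e+00  1.00000000e+00]] dict_keys(['color'
[... 660 characters left out ...]
7 -0.54203758  0.42465197  0.62817715]
 [ 0.01485895  0.62888703  0.77735469  1.09085257]
 [ 0.          0.          0.          1.        ]] dict_keys(['color', 'intrinsics', 'world_from_camera', 'shot'])
clamp_bed [(0.88, [227.3, 123.6, 304.6, 194.3])]
blue_cell [(0.79, [342.6, 168.1, 365.7, 190.0]), (0.69, [314.8, 133.1, 330.0, 155.7])]
green_cell [(0.63, [367.6, 193.5, 392.2, 216.1]), (0.29, [305.6, 203.8, 330.4, 221.1])]
cooling_plate [(0.79, [364.8, 302.4, 387.4, 336.6]), (0.75, [370.5, 239.7, 390.9, 273.8]), (0.71, [455.1, 269.5, 485.0, 289.4])]
link [(0.6, [402.0, 228.5, 423.6, 252.1])]
spare_cell [(0.67, [341.0, 213.4, 359.1, 249.2])]
tape_roll [(0.81, [304.6, 202.0, 330.5, 220.6])]
```

Run:
```python
import cv2
a=cv2.imread("pics/top0.png");cv2.imwrite("pics/t0c.png",cv2.resize(a[100:280,130:490],None,fx=2.2,fy=2.2,interpolation=cv2.INTER_CUBIC))
a=cv2.imread("pics/scene0.png");cv2.imwrite("pics/s0c.png",cv2.resize(a[90:360,200:560],None,fx=2.2,fy=2.2,interpolation=cv2.INTER_CUBIC))
```

```text
(no output)
```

View pics/t0c.png

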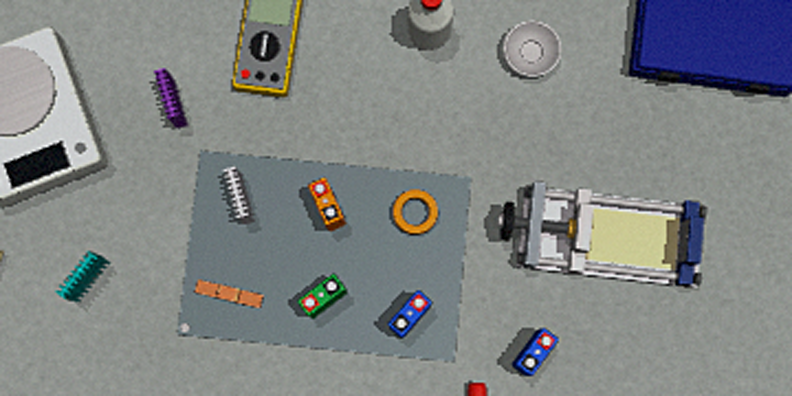

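View pics/s0c.png

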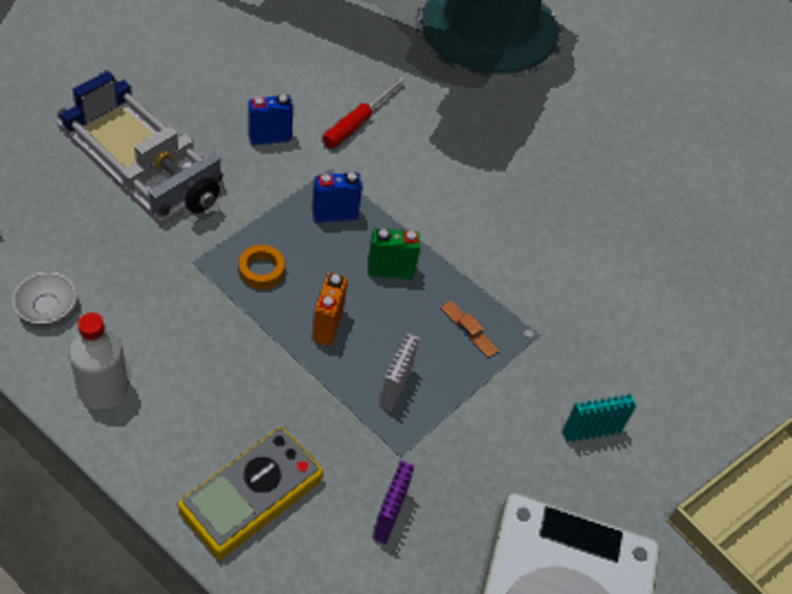

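The top view has +y to the left and +x up. The blue cell on the mat (crop 410,313) is the leftmost of the two blue ones. The green cell is at (322,296), the white plate at (235,193) and the link at (229,293). The bed is at the right, with its navy jaw at (690,243) on the -y side. Next I'll get coarse positions and check the wrist view.

```bash
cat > h.py <<'E'
from workcell import status, read_camera, workorder, masks_of
import cv2,numpy as np
from scipy.spatial.transform import Rotation as Ro
def shot(name,save=None):
    s=status.read_state();p=read_camera(name)
    if name=="wrist":
        T=np.eye(4);T[:3,:3]=Ro.from_rotvec(s["tcp_rot"]).as_matrix();T[:3,3]=s["tool_pos"]
        p["T"]=T@p["mount"]
    else:p["T"]=p["world_from_camera"]
    if save:cv2.imwrite(save,p["color"][:,:,::-1])
    return p
def p2w(p,uv,z):
    uv=np.atleast_2d(np.asarray(uv,float));K=p["intrinsics"]
    d=np.c_[(uv[:,0]-K[0,2])/K[0,0],-(uv[:,1]-K[1,2])/K[1,1],-np.ones(len(uv))]@p["T"][:3,:3].T
    o=p["T"][:3,3];return o+d*((z-o[2])/d[:,2:])
def w2p(p,X):
    X=np.atleast_2d(X);c=(X-p["T"][:3,3])@p["T"][:3,:3];K=p["intrinsics"]
    return np.c_[K[0,0]*c[:,0]/-c[:,2]+K[0,2],-K[1,1]*c[:,1]/-c[:,2]+K[1,2]]
def st():
    s=status.read_state();R=Ro.from_rotvec(s["tcp_rot"]).as_matrix()
    return s,s["tool_pos"],np.degrees(np.arctan2(R[1,0],R[0,0]))
def go(x,y,z,yaw):
    """shift in tool axes (tool down) and turn about tool z to reach the target"""
    s,P,a=st();d=np.array([x,y,z])-P;R=Ro.from_rotvec(s["tcp_rot"]).as_matrix()
    t=R.T@d;az=-((yaw-a+180)%360-180)
    n=max(np.linalg.norm(t)/.0415,abs(az)/7.1)
    print("now",np.round(P,4),round(a,2),"shift mm",np.round(t*1e3,1),"turn z",round(az,2),"rows>=",round(n,1),
      "tilt",np.round(R[:,2],3),"F",np.round(s["wrist_force"],1),"w",round(s["width"],3),"g",round(s["grip_force"],1),"t",round(s["time"],2),"q",np.round(s["q"],2))
E
python3 - <<'E'
from h import *
p=shot("top")
def c(x,y): return (x/2.2+130,y/2.2+100)
for n,u,z in[("blue+",(419,302),.078),("blue-",(400,324),.078),("green+",(309,303),.078),("green-",(331,286),.078),("plate a",(229,170),.068),("plate b",(243,219),.068),
 ("link a",(197,287),.006),("link b",(263,300),.006),("or+",(320,188),.078),("or-",(330,211),.078),("mat",(203,152),.002),("mat",(470,179),.002),("mat",(456,360),.002),("mat",(180,335),.002),
 ("jaw",(682,203),.072),("jaw",(679,281),.072),("liner",(592,205),.014),("liner",(589,264),.014),("blue2",(539,351),.078)]:
    print(n,np.round(p2w(p,c(*u),z)[0],3))
w=shot("wrist","pics/w0.png");print(w["mount"],w["intrinsics"]);go(.5,.0,.4,0)
E
```

```text
blue+ [0.477 0.069 0.078]
blue- [0.449 0.093 0.078]
green+ [0.473 0.209 0.078]
green- [0.495 0.181 0.078]
plate a [0.643 0.318 0.068]
plate b [0.58  0.298 0.068]
link a [0.495 0.365 0.006]
link b [0.48  0.276 0.006]
or+ [0.62  0.199 0.078]
or- [0.591 0.185 0.078]
mat [0.679 0.365 0.002]
mat [0.649 0.002 0.002]
mat [0.406 0.018 0.002]
mat [0.432 0.385 0.002]
jaw [ 0.611 -0.267  0.072]
jaw [ 0.51  -0.262  0.072]
liner [ 0.615 -0.161  0.014]
liner [ 0.535 -0.156  0.014]
blue2 [ 0.418 -0.083  0.078]
[[ 1.04610256e-03  9.47578718e-01  3.19520703e-01  8.27310419e-02]
 [ 9.99999434e-01 -9.28545639e-04 -5.20253876e-04  8.56500060e-04]
 [-1.96291946e-04  3.19521066e-01 -9.47579152e-01 -1.44495839e-01]
 [ 0.00000000e+00  0.00000000e+00  0.00000000e+00  1.00000000e+00]] [[299.38392029   0.         311.72694875]
 [  0.         299.38392029 200.62353394]
 [  0.           0.           1.        ]]
now [ 0.1916 -0.6472  0.2313] 16.49 shift mm [ 479.5 -533.  -168.7] turn z 16.49 rows>= 17.7 tilt [ 0. -0. -1.] F [ 0.3 -0.5 -0.2] w 0.995 g 0.0 t 0.9 q [-1.32  0.26  1.6   0.    1.27 -0.04]
```

View pics/w0.png

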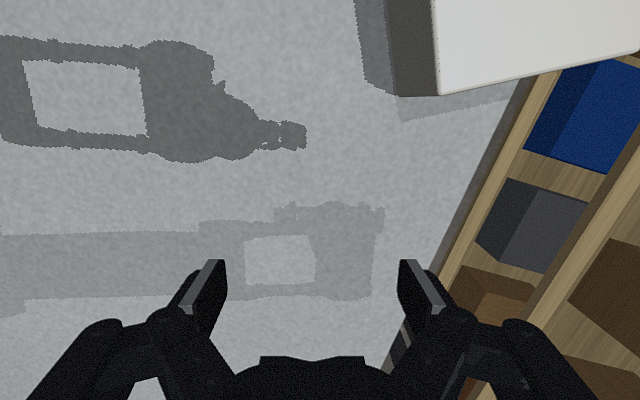

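```bash
cat >> h.py <<'E'
def plan(*wps,step=.036,turn=6.0):
    """wps: (x,y,z,yaw,claw[,minrows]); prints rounded rows per call of 8"""
    s,P,a=st();P=P.copy();rows=[]
    for w in wps:
        G=np.array(w[:3]);da=(w[3]-a+180)%360-180
        n=int(np.ceil(max(np.linalg.norm(G-P)/step,abs(da)/turn,w[5] if len(w)>5 else 1)))
        for i in range(n):
            k=n-i;R=(Ro.from_euler('z',a,degrees=True)*Ro.from_euler('x',180,degrees=True)).as_matrix()
            t=np.round(R.T@((G-P)/k),4);az=round(-((w[3]-a+180)%360-180)/k,1)
            P=P+R@t;a-=az;rows.append([0,0,az,*[float(v) for v in t],w[4]])
    for i in range(0,len(rows),8):print(str(rows[i:i+8]).replace(" ",""))
    print("t",round(s["time"],2),"from",np.round(s["tool_pos"],4))
E
python3 - <<'E'
from h import *
plan((.54,-.18,.27,87,1))
E
```

```text
[[0,0,np.float64(-4.1),0.0275,-0.0205,-0.0023,1],[0,0,np.float64(-4.2),0.0288,-0.0185,-0.0023,1],[0,0,np.float64(-4.1),0.0301,-0.0164,-0.0023,1],[0,0,np.float64(-4.2),0.0312,-0.0142,-0.0023,1],[0,0,np.float64(-4.1),0.0322,-0.0118,-0.0023,1],[0,0,np.float64(-4.2),0.0329,-0.0095,-0.0023,1],[0,0,np.float64(-4.1),0.0336,-0.0071,-0.0023,1],[0,0,np.float64(-4.2),0.034,-0.0046,-0.0023,1]]
[[0,0,np.float64(-4.1),0.0342,-0.0022,-0.0023,1],[0,0,np.float64(-4.2),0.0343,0.0003,-0.0023,1],[0,0,np.float64(-4.1),0.0342,0.0028,-0.0022,1],[0,0,np.float64(-4.2),0.0339,0.0053,-0.0023,1],[0,0,np.float64(-4.1),0.0334,0.0077,-0.0022,1],[0,0,np.float64(-4.2),0.0328,0.0101,-0.0023,1],[0,0,np.float64(-4.1),0.0319,0.0124,-0.0022,1],[0,0,np.float64(-4.2),0.0309,0.0147,-0.0023,1]]
[[0,0,np.float64(-4.1),0.0298,0.017,-0.0022,1]]
t 0.9 from [ 0.1916 -0.6472  0.2313]
```

>>> drive_tool(
  rows=[
    [0, 0, -4.1, 0.0275, -0.0205, -0.0023, 1],
    [0, 0, -4.2, 0.0288, -0.0185, -0.0023, 1],
    [0, 0, -4.1, 0.03, -0.0164, -0.0023, 1],
    [0, 0, -4.2, 0.0312, -0.0142, -0.0023, 1],
    [0, 0, -4.1, 0.0322, -0.0118, -0.0023, 1],
    [0, 0, -4.2, 0.033, -0.0095, -0.0023, 1],
    [0, 0, -4.1, 0.0336, -0.007, -0.0023, 1],
    [0, 0, -4.2, 0.034, -0.0046, -0.0023, 1],
  ],
)

```text
time: 1.57
tool_pos: [0.3564, -0.426, 0.25]
tcp_rot: [2.848, 1.324, 0.0]
wrist_force: [1.2, -0.3, 0.0]
width: 1.002
grip_force: 0.0
```

>>> drive_tool(
  rows=[
    [0, 0, -4.1, 0.0342, -0.0022, -0.0023, 1],
    [0, 0, -4.2, 0.0343, 0.0003, -0.0023, 1],
    [0, 0, -4.1, 0.0342, 0.0028, -0.0022, 1],
    [0, 0, -4.2, 0.0339, 0.0053, -0.0023, 1],
    [0, 0, -4.1, 0.0334, 0.0077, -0.0022, 1],
    [0, 0, -4.2, 0.0328, 0.01, -0.0023, 1],
    [0, 0, -4.1, 0.032, 0.0124, -0.0022, 1],
    [0, 0, -4.2, 0.031, 0.0147, -0.0023, 1],
  ],
)

```text
time: 2.23
tool_pos: [0.5203, -0.2058, 0.2682]
tcp_rot: [2.351, 2.083, 0.0]
wrist_force: [-0.3, -0.5, -0.1]
width: 1.001
grip_force: 0.0
```

>>> drive_tool(
  rows=[
    [0, 0, -4.1, 0.03, 0.017, -0.0022, 1],
    [0, 0, 0, 0, 0, 0, 1],
  ],
)

```text
time: 2.4
tool_pos: [0.5433, -0.1751, 0.2708]
tcp_rot: [2.271, 2.17, 0.006]
wrist_force: [0.5, 0.0, -0.1]
width: 0.994
grip_force: 0.0
```

```bash
sed -i 's/az=round(\(.*\),1)$/az=float(round(\1,1))/' h.py
python3 - <<'E'
from h import *
go(.54,-.18,.27,87)
w=shot("wrist","pics/w1.png")
np.savez("w1.npz",T=w["T"],K=w["intrinsics"])
E
```

```text
now [ 0.5433 -0.1751  0.2708] 87.41 shift mm [-5.1 -3.1  0.7] turn z 0.41 rows>= 0.1 tilt [ 0.003  0.002 -1.   ] F [ 0.5  0.  -0.1] w 0.994 g 0.0 t 2.4 q [-0.36  0.04  1.78  0.    1.31 -0.31]
```

View pics/w1.png

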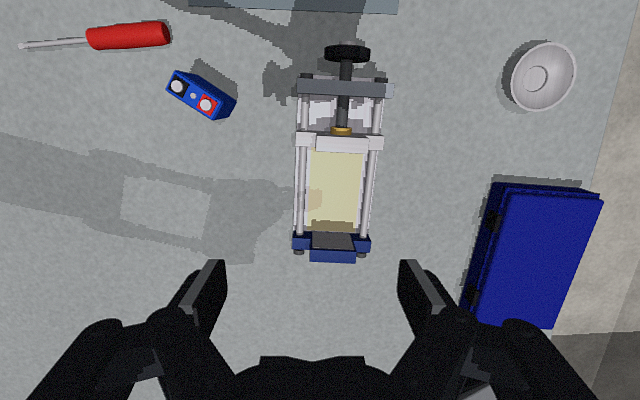

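Run:
```python
import cv2
a=cv2.imread("pics/w1.png");cv2.imwrite("pics/w1c.png",cv2.resize(a[120:270,280:400],None,fx=4,fy=4,interpolation=cv2.INTER_CUBIC))
```

```text
(no output)
```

View pics/w1c.png

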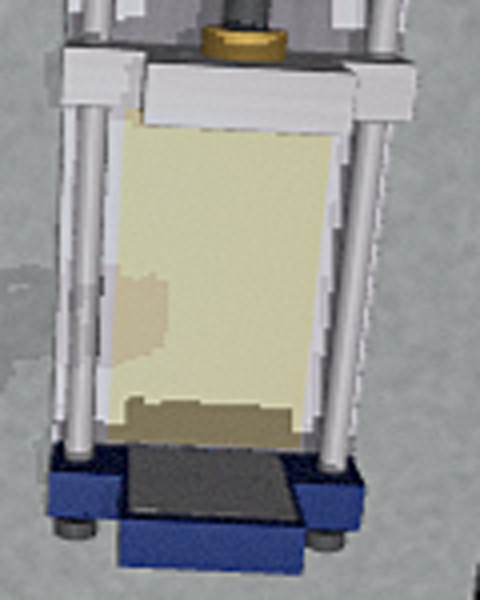

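Run:
```python
from h import *
from scipy.optimize import least_squares
d=np.load("w1.npz");p={"T":d["T"],"intrinsics":d["K"]}
B=np.array([[-30,-85,72],[30,-85,72],[-30,40,72],[30,40,72],[-55,40,40],[55,40,40],[-55,-85,40],[55,-85,40]])/1e3
U=np.array([[120,518],[304,524],[145,122],[352,133],[62,105],[413,120],[52,470],[363,485]])/4+[280,120]
def W(v,B=B):
    c,s=np.cos(v[2]),np.sin(v[2]);return np.c_[v[0]+c*B[:,0]-s*B[:,1],v[1]+s*B[:,0]+c*B[:,1],B[:,2]]
for n in(8,6,4):
    r=least_squares(lambda v:(w2p(p,W(v,B[:n]))-U[:n]).ravel(),[.56,-.18,0],loss="soft_l1")
    print(n,np.round(r.x[:2],4),np.degrees(r.x[2]),np.round(r.fun.reshape(-1,2),1).tolist())
print(np.round(p2w(p,U[:4],.072),4))
plan((.463,.075,.25,50,1))
```

```text
8 [ 0.5768 -0.1921] -5.675648600556305 [[0.1, -0.8], [0.8, -0.1], [-0.3, 0.6], [-0.0, 0.7], [-0.1, -0.4], [-0.1, 0.7], [-1.0, -0.5], [0.6, -0.5]]
6 [ 0.5767 -0.1919] -5.730108373108496 [[0.0, -0.9], [0.7, -0.2], [-0.3, 0.4], [-0.0, 0.5], [-0.1, -0.6], [-0.1, 0.5]]
4 [ 0.5767 -0.1918] -5.921703657488153 [[-0.2, -1.1], [0.5, -0.2], [-0.2, 0.3], [0.0, 0.6]]
[[ 0.5383 -0.2748  0.072 ]
 [ 0.5972 -0.2797  0.072 ]
 [ 0.5513 -0.1487  0.072 ]
 [ 0.6106 -0.1545  0.072 ]]
[[0,0,4.7,0.031,-0.0113,0.0025,1],[0,0,4.7,0.03,-0.0139,0.0026,1],[0,0,4.6,0.0287,-0.0163,0.0025,1],[0,0,4.7,0.0274,-0.0185,0.0026,1],[0,0,4.6,0.0257,-0.0207,0.0025,1],[0,0,4.7,0.024,-0.0227,0.0026,1],[0,0,4.6,0.0221,-0.0245,0.0025,1],[0,0,4.7,0.02,-0.0263,0.0026,1]]
t 2.45 from [ 0.5417 -0.1772  0.2704]
```

>>> drive_tool(
  rows=[
    [0, 0, 4.7, 0.031, -0.0113, 0.0025, 1],
    [0, 0, 4.7, 0.03, -0.0139, 0.0026, 1],
    [0, 0, 4.6, 0.0287, -0.0163, 0.0025, 1],
    [0, 0, 4.7, 0.0274, -0.0185, 0.0026, 1],
    [0, 0, 4.6, 0.0257, -0.0207, 0.0025, 1],
    [0, 0, 4.7, 0.024, -0.0227, 0.0026, 1],
    [0, 0, 4.6, 0.022, -0.0245, 0.0025, 1],
    [0, 0, 4.7, 0.02, -0.0263, 0.0026, 1],
  ],
)

```text
time: 3.12
tool_pos: [0.4616, 0.073, 0.2496]
tcp_rot: [2.854, 1.311, 0.0]
wrist_force: [0.1, 0.1, -0.8]
width: 1.001
grip_force: 0.0
```

>>> drive_tool(
  rows=[
    [0, 0, 0, 0, 0, 0, 1],
    [0, 0, 0, 0, 0, 0, 1],
    [0, 0, 0, 0, 0, 0, 1],
    [0, 0, 0, 0, 0, 0, 1],
  ],
)

```text
time: 3.45
tool_pos: [0.4628, 0.0715, 0.2498]
tcp_rot: [2.851, 1.318, 0.0]
wrist_force: [-0.7, 0.1, 0.2]
width: 1.003
grip_force: 0.0
```

Run:
```python
from h import *
for i in range(2):
    w=shot("wrist","pics/w2.png");print(np.round(status.read_state()["tool_pos"],4))
np.savez("w2.npz",T=w["T"],K=w["intrinsics"])
for k in("blue_cell","green_cell"):
    for d in masks_of(w,k):print(k,d["score"],d["bbox"])
go(.463,.075,.25,50)
```

```text
[0.4629 0.0714 0.2497]
[0.4629 0.0715 0.2497]
blue_cell 0.84 [336.1, 254.9, 387.1, 298.5]
blue_cell 0.63 [282.5, 149.5, 336.0, 180.5]
green_cell 0.73 [221.1, 53.7, 289.3, 91.4]
now [0.4628 0.0717 0.2496] 49.59 shift mm [ 2.6 -1.9 -0.4] turn z -0.41 rows>= 0.1 tilt [ 0. -0. -1.] F [-1.1 -0.5  0.3] w 0.999 g 0.0 t 3.65 q [ 0.1  -0.15  2.   -0.    1.29  0.81]
```

View pics/w2.png

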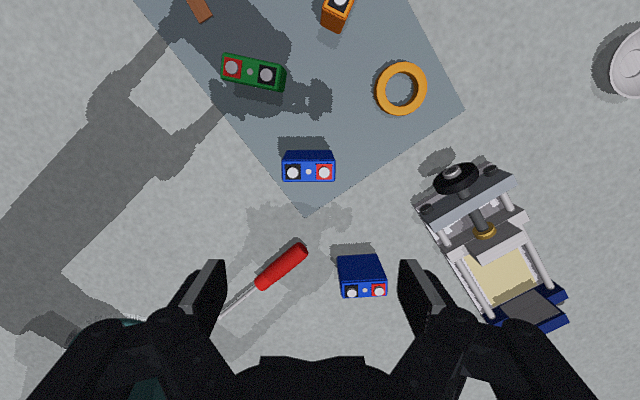

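```bash
cat >> h.py <<'E'
def terms(p,box,z):
    """plus/minus terminals in the box -> centre, yaw(deg), spacing"""
    l,t,r,b=[int(round(v)) for v in box];l-=2;t-=2;r+=3;b+=3
    c=p["color"][t:b,l:r].astype(int);m=((c.min(2)>165)&(c.max(2)-c.min(2)<40)).astype(np.uint8)
    n,_,S,C=cv2.connectedComponentsWithStats(m)
    i=sorted(range(1,n),key=lambda k:-S[k,4])[:2];uv=C[i]+[l,t]
    def red(q):
        x,y=(q-[l,t]).astype(int);w=c[max(0,y-10):y+11,max(0,x-10):x+11].reshape(-1,3)
        return ((w[:,0]>130)&(w[:,1]<80)).sum()
    if red(uv[0])<red(uv[1]):uv=uv[::-1]
    X=p2w(p,uv,z);d=X[0]-X[1]
    print("areas",S[i,4],"uv",np.round(uv,1).tolist(),"ctr",np.round(X.mean(0)[:2],4),"yaw",round(np.degrees(np.arctan2(d[1],d[0])),1),"dist",round(np.linalg.norm(d),4))
    return X.mean(0)[:2],np.degrees(np.arctan2(d[1],d[0]))
E
python3 - <<'E'
from h import *
d=np.load("w2.npz");p={"T":d["T"],"intrinsics":d["K"],"color":cv2.imread("pics/w2.png")[:,:,::-1]}
c,y=terms(p,[282.5, 149.5, 336.0, 185],.078)
terms(p,[221.1, 53.7, 289.3, 91.4],.078)
t=terms(shot("top"),[307.3, 234.2, 323.3, 251.9],.078)
plan((*c,.14,y+90,1),(*c,.027,y+90,1,5))
E
```

```text
areas [88 86] uv [[323.7, 172.3], [292.2, 172.3]] ctr [0.4658 0.0792] yaw -40.2 dist 0.0339Traceback (most recent call last):
  File "<stdin>", line 4, in <module>
  File "h.py", line 50, in terms
    if red(uv[0])<red(uv[1]):uv=uv[::-1]
           ~~^^^
IndexError: index 0 is out of bounds for axis 0 with size 0
```

```bash
sed -i 's/m=((c.min(2)>165)&(c.max(2)-c.min(2)<40))/m=((c.min(2)>th)\&(c.max(2)-c.min(2)<40))/; s/def terms(p,box,z)/def terms(p,box,z,th=165)/' h.py
python3 - <<'E'
from h import *
d=np.load("w2.npz");p={"T":d["T"],"intrinsics":d["K"],"color":cv2.imread("pics/w2.png")[:,:,::-1]}
terms(p,[221.1, 53.7, 289.3, 91.4],.078,110)
plan((.4655,.079,.13,49.8,1),(.4655,.079,.027,49.8,1,4))
E
```

```text
areas [116 116] uv [[230.8, 66.6], [265.7, 74.4]] ctr [0.4874 0.1935] yaw 127.8 dist 0.0342
[[0,0,-0.1,0.0018,-0.0007,0.0299,1],[0,0,-0.0,0.0018,-0.0006,0.0299,1],[0,0,-0.1,0.0018,-0.0007,0.0299,1],[0,0,-0.0,0.0019,-0.0006,0.0299,1],[0,0,-0.0,-0.0,-0.0,0.0258,1],[0,0,-0.0,-0.0,-0.0,0.0257,1],[0,0,-0.0,-0.0,-0.0,0.0258,1],[0,0,-0.0,-0.0,-0.0,0.0257,1]]
t 3.65 from [0.4628 0.0717 0.2496]
```

>>> drive_tool(
  rows=[
    [0, 0, -0.1, 0.0018, -0.0007, 0.03, 1],
    [0, 0, 0, 0.0018, -0.0006, 0.03, 1],
    [0, 0, -0.1, 0.0018, -0.0007, 0.03, 1],
    [0, 0, 0, 0.0019, -0.0006, 0.03, 1],
    [0, 0, 0, 0, 0, 0.0257, 1],
    [0, 0, 0, 0, 0, 0.0257, 1],
    [0, 0, 0, 0, 0, 0.0257, 1],
    [0, 0, 0, 0, 0, 0.0257, 1],
  ],
)

```text
time: 4.32
tool_pos: [0.4654, 0.0794, 0.0257]
tcp_rot: [2.849, 1.324, 0.001]
wrist_force: [1.0, -0.0, 0.2]
width: 0.998
grip_force: 0.0
```

>>> drive_tool(
  rows=[
    [0, 0, 0, 0, 0, 0, 0.6],
    [0, 0, 0, 0, 0, 0, 0.6],
    [0, 0, 0, 0, 0, 0, 0.6],
    [0, 0, 0, 0, 0, 0, 0.6],
    [0, 0, 0, 0, 0, 0, 0.6],
    [0, 0, 0, 0, 0, 0, 0.6],
  ],
  force=40,
)

```text
time: 4.82
tool_pos: [0.4662, 0.0801, 0.0281]
tcp_rot: [2.848, 1.325, 0.004]
wrist_force: [0.3, -0.8, -2.3]
width: 0.698
grip_force: 44.6
```

Run:
```python
from h import *
go(.4655,.079,.027,49.8)
```

```text
now [0.4662 0.0801 0.0281] 49.89 shift mm [-1.3  0.2  1.1] turn z 0.09 rows>= 0.0 tilt [ 0.002  0.    -1.   ] F [ 0.3 -0.8 -2.3] w 0.698 g 44.6 t 4.82 q [0.12 0.11 2.21 0.   0.82 0.82]
```

```bash
cat >> h.py <<'E'
BED=[.5767,-.192,-5.7]
def bw(x,y):
    a=np.radians(BED[2]);return BED[0]+np.cos(a)*x-np.sin(a)*y,BED[1]+np.sin(a)*x+np.cos(a)*y
def wb(X):
    a=np.radians(BED[2]);d=np.asarray(X)[:2]-BED[:2];return np.array([np.cos(a)*d[0]+np.sin(a)*d[1],-np.sin(a)*d[0]+np.cos(a)*d[1]])
E
python3 - <<'E'
from h import *
b=bw(0,-.067)
plan((.466,.08,.07,49.9,.6),(.47,.04,.15,55,.6),(*b,.15,84.3,.6),(*b,.11,84.3,.6,3))
E
```

```text
[[0,0,-0.0,-0.0001,-0.0,-0.021,0.6],[0,0,-0.0,-0.0001,-0.0,-0.0209,0.6],[0,0,-1.7,-0.0093,0.0096,-0.0267,0.6],[0,0,-1.7,-0.0096,0.0093,-0.0267,0.6],[0,0,-1.7,-0.0099,0.009,-0.0266,0.6],[0,0,-3.3,-0.0208,0.0281,-0.0,0.6],[0,0,-3.3,-0.0224,0.0269,-0.0,0.6],[0,0,-3.2,-0.0239,0.0256,-0.0,0.6]]
[[0,0,-3.3,-0.0253,0.0242,-0.0,0.6],[0,0,-3.2,-0.0266,0.0227,-0.0,0.6],[0,0,-3.3,-0.0279,0.0212,-0.0,0.6],[0,0,-3.2,-0.0291,0.0195,-0.0,0.6],[0,0,-3.3,-0.0301,0.0179,-0.0,0.6],[0,0,-3.2,-0.031,0.0161,-0.0,0.6],[0,0,-0.0,-0.0,0.0,0.0133,0.6],[0,0,-0.0,-0.0,0.0,0.0133,0.6]]
[[0,0,-0.0,-0.0,0.0,0.0134,0.6]]
t 4.82 from [0.4662 0.0801 0.0281]
```

>>> drive_tool(
  rows=[
    [0, 0, 0, 0, 0, -0.021, 0.6],
    [0, 0, 0, 0, 0, -0.021, 0.6],
    [0, 0, -1.7, -0.0093, 0.0096, -0.0267, 0.6],
    [0, 0, -1.7, -0.0096, 0.0093, -0.0267, 0.6],
    [0, 0, -1.7, -0.0099, 0.009, -0.0266, 0.6],
    [0, 0, -3.3, -0.0208, 0.0281, 0, 0.6],
    [0, 0, -3.3, -0.0224, 0.0269, 0, 0.6],
    [0, 0, -3.2, -0.0239, 0.0256, 0, 0.6],
  ],
)

```text
time: 5.48
tool_pos: [0.5034, -0.0606, 0.1508]
tcp_rot: [2.647, 1.687, 0.004]
wrist_force: [0.9, 0.2, -2.6]
width: 0.695
grip_force: 44.9
```

>>> drive_tool(
  rows=[
    [0, 0, -3.3, -0.0253, 0.0242, 0, 0.6],
    [0, 0, -3.2, -0.0266, 0.0227, 0, 0.6],
    [0, 0, -3.3, -0.0279, 0.0212, 0, 0.6],
    [0, 0, -3.2, -0.029, 0.0195, 0, 0.6],
    [0, 0, -3.3, -0.03, 0.0179, 0, 0.6],
    [0, 0, -3.2, -0.031, 0.016, 0, 0.6],
    [0, 0, 0, 0, 0, 0.0133, 0.6],
    [0, 0, 0, 0, 0, 0.0133, 0.6],
  ],
)

```text
time: 6.15
tool_pos: [0.5706, -0.2609, 0.1234]
tcp_rot: [2.33, 2.102, 0.002]
wrist_force: [0.4, -0.2, -2.2]
width: 0.695
grip_force: 44.8
```

>>> drive_tool(
  rows=[
    [0, 0, 0, 0, 0, 0.0134, 0.6],
    [0, 0, 0, 0, 0, 0, 0.6],
    [0, 0, 0, 0, 0, 0, 0.6],
    [0, 0, 0, 0, 0, 0, 0.6],
  ],
)

```text
time: 6.48
tool_pos: [0.5688, -0.2571, 0.1085]
tcp_rot: [-2.327, -2.109, 0.0]
wrist_force: [-0.5, -0.3, -2.9]
width: 0.697
grip_force: 44.7
```

Run:
```python
from h import *
b=bw(0,-.067);go(*b,.045,84.3)
w=shot("wrist","pics/w3.png");np.savez("w3.npz",T=w["T"],K=w["intrinsics"])
a=w["color"][:,:,::-1][90:390,190:450];cv2.imwrite("pics/w3c.png",cv2.resize(a,None,fx=2,fy=2,interpolation=cv2.INTER_CUBIC))
```

```text
now [ 0.5688 -0.2571  0.1085] 84.36 shift mm [-1.5  1.5 63.5] turn z 0.06 rows>= 1.5 tilt [-0.001  0.    -1.   ] F [-0.5 -0.3 -2.9] w 0.697 g 44.7 t 6.48 q [-0.46  0.27  1.83  0.    1.04 -0.37]
```

View pics/w3c.png

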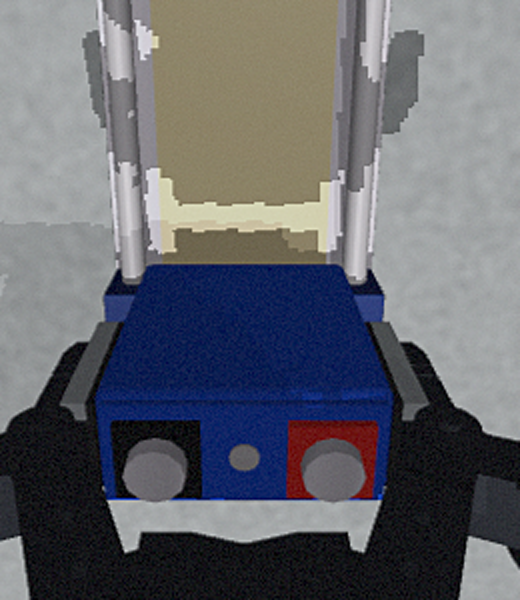

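Run:
```python
from h import *
d=np.load("w3.npz");p={"T":d["T"],"intrinsics":d["K"]}
z=.1085-.0261
X=p2w(p,[[267.5,321.5],[356.5,321.5]],z+.076);print(X,X[1]-X[0],wb(X.mean(0)))
F=p2w(p,[[263,222.5],[362.5,222.5]],z);print(F,np.linalg.norm(F[1]-F[0]),[wb(f) for f in F])
# rods at top z=.031, from crop rows 60 and 240
for r,l,q in((60,118,368),(200,126,362.5)):
    Y=p2w(p,[[190+l/2,90+r/2],[190+q/2,90+r/2]],.025);print([np.round(wb(f),4) for f in Y])
plan((*bw(.0,-.067),.05,84.3,.6,4))
```

```text
[[ 0.55245177 -0.25499848  0.1584    ]
 [ 0.58668984 -0.25836304  0.1584    ]] [ 0.03423808 -0.00336456  0.        ] [-0.00066987 -0.06506902]
[[ 0.5405079  -0.2444006   0.0824    ]
 [ 0.60160724 -0.25038725  0.0824    ]] 0.061391935771932145 [array([-0.03080874, -0.0557361 ]), array([ 0.0305831 , -0.05562478])]
[array([-0.0471,  0.0018]), array([0.0451, 0.002 ])]
[array([-0.0474, -0.052 ]), array([ 0.0466, -0.0518])]
[[0,0,0.0,-0.0003,0.0002,0.0148,0.6],[0,0,0.0,-0.0003,0.0002,0.0148,0.6],[0,0,0.0,-0.0003,0.0002,0.0149,0.6],[0,0,0.1,-0.0002,0.0002,0.0148,0.6]]
t 6.53 from [ 0.5693 -0.2575  0.1093]
```

>>> drive_tool(
  rows=[
    [0, 0, 0, 0, 0, 0.015, 0.6],
    [0, 0, 0, 0, 0, 0.015, 0.6],
    [0, 0, 0, 0, 0, 0.015, 0.6],
    [0, 0, 0, 0, 0, 0.012, 0.6],
    [0, 0, 0, 0, 0, 0.006, 0.6],
    [0, 0, 0, 0, 0, 0.002, 0.6],
    [0, 0, 0, 0, 0, 0, 0.6],
    [0, 0, 0, 0, 0, 0, 0.6],
  ],
)

```text
time: 7.2
tool_pos: [0.5697, -0.2586, 0.0446]
tcp_rot: [2.328, 2.107, 0.001]
wrist_force: [0.7, 0.4, -2.4]
width: 0.7
grip_force: 44.9
```

>>> drive_tool(
  rows=[
    [0, 0, 0, -0.001, 0, 0, 0.6],
    [0, 0, 0, -0.001, 0, 0, 0.6],
    [0, 0, 0, -0.001, 0, 0, 0.6],
    [0, 0, 0, 0, 0, 0, 0.6],
    [0, 0, 0, 0, 0, 0, 0.6],
  ],
)

```text
time: 7.62
tool_pos: [0.5689, -0.2616, 0.0441]
tcp_rot: [2.329, 2.107, 0.0]
wrist_force: [0.9, 0.7, -2.1]
width: 0.698
grip_force: 44.9
```

Run:
```python
from h import *
go(*bw(0,-.07),.042,84.3)
w=shot("wrist","pics/w4.png");np.savez("w4.npz",T=w["T"],K=w["intrinsics"])
a=w["color"][:,:,::-1][150:390,190:450];cv2.imwrite("pics/w4c.png",cv2.resize(a,None,fx=2.4,fy=2.4,interpolation=cv2.INTER_CUBIC))
```

```text
now [ 0.5689 -0.2616  0.0441] 84.27 shift mm [0.  0.8 2.1] turn z -0.03 rows>= 0.1 tilt [ 0. -0. -1.] F [ 0.9  0.7 -2.1] w 0.698 g 44.9 t 7.62 q [-0.47  0.35  1.87  0.    0.93 -0.37]
```

View pics/w4c.png

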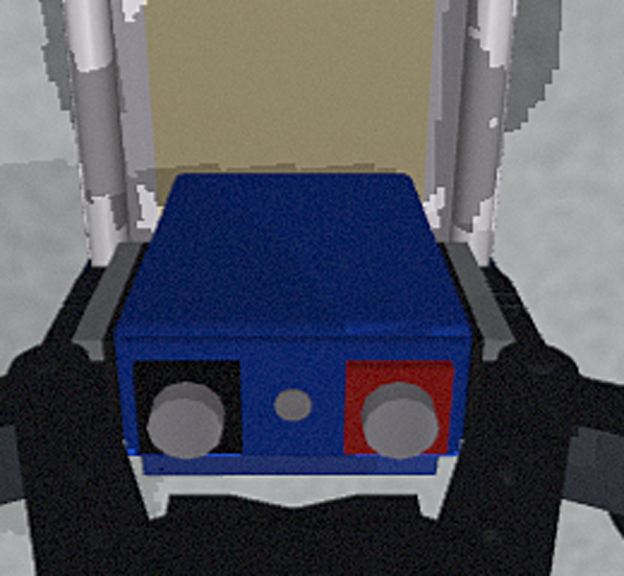

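>>> drive_tool(
  rows=[
    [0, 0, 0, -0.001, 0, 0, 0.6],
    [0, 0, 0, 0, 0, 0, 0.6],
    [0, 0, 0, 0, 0, 0, 0.6],
  ],
)

```text
time: 7.92
tool_pos: [0.5686, -0.2624, 0.0438]
tcp_rot: [-2.329, -2.108, 0.0]
wrist_force: [0.5, 0.2, -2.9]
width: 0.703
grip_force: 44.9
```

>>> drive_tool(
  rows=[
    [0, 0, 0, -0.001, 0, 0, 0.6],
    [0, 0, 0, 0, 0, 0, 0.6],
    [0, 0, 0, 0, 0, 0, 0.6],
  ],
)

```text
time: 8.17
tool_pos: [0.5686, -0.2634, 0.0437]
tcp_rot: [-2.329, -2.108, 0.0]
wrist_force: [-0.5, -0.4, -1.7]
width: 0.697
grip_force: 44.8
```

>>> drive_tool(
  rows=[
    [0, 0, 0, -0.001, 0, 0, 0.6],
    [0, 0, 0, 0, 0, 0, 0.6],
    [0, 0, 0, 0, 0, 0, 0.6],
  ],
)

```text
time: 8.42
tool_pos: [0.5685, -0.2635, 0.0437]
tcp_rot: [-2.329, -2.107, -0.001]
wrist_force: [0.2, 4.8, -1.2]
width: 0.7
grip_force: 44.9
```

>>> drive_tool(
  rows=[
    [0, 0, 0, -0.001, 0, 0, 0.6],
    [0, 0, 0, 0, 0, 0, 0.6],
    [0, 0, 0, 0, 0, 0, 0.6],
  ],
)

```text
time: 8.67
tool_pos: [0.5685, -0.2635, 0.0438]
tcp_rot: [-2.328, -2.107, -0.003]
wrist_force: [1.9, 7.3, 0.8]
width: 0.696
grip_force: 45.0
```

>>> drive_tool(
  rows=[
    [0, 0, 0, 0.0025, 0, 0, 0.6],
    [0, 0, 0, 0, 0, 0.001, 0.6],
    [0, 0, 0, 0, 0, 0.001, 0.6],
    [0, 0, 0, 0, 0, 0.0005, 0.6],
    [0, 0, 0, 0, 0, 0, 0.6],
    [0, 0, 0, 0, 0, 0, 0.6],
  ],
)

```text
time: 9.17
tool_pos: [0.5685, -0.2632, 0.0411]
tcp_rot: [-2.33, -2.108, 0.0]
wrist_force: [-0.6, 0.3, -2.3]
width: 0.696
grip_force: 44.9
```

>>> drive_tool(
  rows=[
    [0, 0, 0, 0, 0, 0.0005, 0.6],
    [0, 0, 0, 0, 0, 0.0005, 0.6],
    [0, 0, 0, 0, 0, 0, 0.6],
    [0, 0, 0, 0, 0, 0, 0.6],
  ],
)

```text
time: 9.5
tool_pos: [0.5685, -0.2629, 0.0402]
tcp_rot: [-2.329, -2.108, 0.0]
wrist_force: [-0.8, -0.3, -2.2]
width: 0.695
grip_force: 44.9
```

>>> drive_tool(
  rows=[
    [0, 0, 0, 0, 0, 0.0005, 0.6],
    [0, 0, 0, 0, 0, 0, 0.6],
    [0, 0, 0, 0, 0, 0, 0.6],
  ],
)

```text
time: 9.75
tool_pos: [0.5686, -0.2628, 0.0398]
tcp_rot: [-2.329, -2.108, 0.0]
wrist_force: [-0.5, 0.4, -2.3]
width: 0.7
grip_force: 44.9
```

>>> drive_tool(
  rows=[
    [0, 0, 0, 0, 0, 0.0005, 0.6],
    [0, 0, 0, 0, 0, 0, 0.6],
    [0, 0, 0, 0, 0, 0, 0.6],
  ],
)

```text
time: 10.0
tool_pos: [0.5686, -0.2628, 0.0392]
tcp_rot: [-2.329, -2.108, 0.0]
wrist_force: [0.1, 0.6, -2.4]
width: 0.696
grip_force: 44.9
```

>>> drive_tool(
  rows=[
    [0, 0, 0, 0, 0, 0.0005, 0.6],
    [0, 0, 0, 0, 0, 0, 0.6],
    [0, 0, 0, 0, 0, 0, 0.6],
  ],
)

```text
time: 10.25
tool_pos: [0.5686, -0.2628, 0.0388]
tcp_rot: [-2.329, -2.108, -0.0]
wrist_force: [-0.4, -0.0, -2.4]
width: 0.701
grip_force: 44.9
```

>>> drive_tool(
  rows=[
    [0, 0, 0, 0, 0, 0.0005, 0.6],
    [0, 0, 0, 0, 0, 0, 0.6],
    [0, 0, 0, 0, 0, 0, 0.6],
  ],
)

```text
time: 10.5
tool_pos: [0.5687, -0.2628, 0.0387]
tcp_rot: [-2.329, -2.108, -0.0]
wrist_force: [-1.3, 1.5, 1.1]
width: 0.695
grip_force: 45.1
```

>>> drive_tool(
  rows=[
    [0, 0, 0, 0, 0, 0.0005, 0.6],
    [0, 0, 0, 0, 0, 0, 0.6],
    [0, 0, 0, 0, 0, 0, 0.6],
  ],
)

```text
time: 10.75
tool_pos: [0.5687, -0.2629, 0.0387]
tcp_rot: [2.329, 2.108, -0.0]
wrist_force: [-3.4, 1.7, 6.3]
width: 0.7
grip_force: 45.6
```

>>> drive_tool(
  rows=[
    [0, 0, 0, 0, 0, -0.0005, 0.75],
    [0, 0, 0, 0, 0, 0, 1],
    [0, 0, 0, 0, 0, 0, 1],
    [0, 0, 0, 0, 0, 0, 1],
    [0, 0, 0, 0, 0, -0.005, 1],
    [0, 0, 0, 0, 0, -0.015, 1],
    [0, 0, 0, 0, 0, -0.025, 1],
    [0, 0, 0, 0, 0, -0.035, 1],
  ],
)

```text
time: 11.42
tool_pos: [0.5662, -0.2616, 0.1158]
tcp_rot: [-2.325, -2.104, 0.004]
wrist_force: [0.0, 0.2, -0.0]
width: 0.994
grip_force: 0.0
```

Run:
```python
from h import *
plan((.60,.28,.25,107,1))
```

```text
[[0,0,-1.4,0.0339,-0.0013,-0.0084,1],[0,0,-1.4,0.0339,-0.0004,-0.0084,1],[0,0,-1.4,0.0339,0.0004,-0.0084,1],[0,0,-1.4,0.0339,0.0012,-0.0084,1],[0,0,-1.4,0.0339,0.0021,-0.0084,1],[0,0,-1.4,0.0338,0.0029,-0.0084,1],[0,0,-1.4,0.0337,0.0037,-0.0084,1],[0,0,-1.4,0.0336,0.0045,-0.0084,1]]
[[0,0,-1.4,0.0335,0.0053,-0.0084,1],[0,0,-1.4,0.0333,0.0062,-0.0084,1],[0,0,-1.5,0.0332,0.007,-0.0084,1],[0,0,-1.4,0.033,0.0078,-0.0084,1],[0,0,-1.5,0.0328,0.0086,-0.0083,1],[0,0,-1.4,0.0326,0.0095,-0.0084,1],[0,0,-1.5,0.0323,0.0103,-0.0083,1],[0,0,-1.4,0.032,0.0111,-0.0084,1]]
t 11.42 from [ 0.5662 -0.2616  0.1158]
```

>>> drive_tool(
  rows=[
    [0, 0, -1.4, 0.034, -0.0013, -0.0084, 1],
    [0, 0, -1.4, 0.034, -0.0004, -0.0084, 1],
    [0, 0, -1.4, 0.034, 0.0004, -0.0084, 1],
    [0, 0, -1.4, 0.034, 0.0012, -0.0084, 1],
    [0, 0, -1.4, 0.034, 0.0021, -0.0084, 1],
    [0, 0, -1.4, 0.0338, 0.0029, -0.0084, 1],
    [0, 0, -1.4, 0.0337, 0.0037, -0.0084, 1],
    [0, 0, -1.4, 0.0336, 0.0045, -0.0084, 1],
  ],
)

```text
time: 12.08
tool_pos: [0.5855, 0.0101, 0.1864]
tcp_rot: [2.111, 2.326, 0.001]
wrist_force: [2.1, -0.1, 0.2]
width: 0.999
grip_force: 0.0
```

>>> drive_tool(
  rows=[
    [0, 0, -1.4, 0.0335, 0.0053, -0.0084, 1],
    [0, 0, -1.4, 0.0333, 0.0062, -0.0084, 1],
    [0, 0, -1.5, 0.0332, 0.007, -0.0084, 1],
    [0, 0, -1.4, 0.033, 0.0078, -0.0084, 1],
    [0, 0, -1.5, 0.0328, 0.0086, -0.0083, 1],
    [0, 0, -1.4, 0.0326, 0.0095, -0.0084, 1],
    [0, 0, -1.5, 0.0323, 0.0103, -0.0083, 1],
    [0, 0, -1.4, 0.032, 0.011, -0.0084, 1],
  ],
)

```text
time: 12.75
tool_pos: [0.6022, 0.2809, 0.2533]
tcp_rot: [1.867, 2.526, 0.001]
wrist_force: [1.3, -0.1, -0.1]
width: 0.997
grip_force: 0.0
```

>>> drive_tool(
  rows=[
    [0, 0, 0, 0, 0, 0, 1],
    [0, 0, 0, 0, 0, 0, 1],
    [0, 0, 0, 0, 0, 0, 1],
    [0, 0, 0, 0, 0, 0, 1],
  ],
)

```text
time: 13.08
tool_pos: [0.602, 0.278, 0.2519]
tcp_rot: [-1.87, -2.524, 0.002]
wrist_force: [-0.8, -0.3, 0.1]
width: 1.001
grip_force: 0.0
```

Run:
```python
from h import *
go(.6,.28,.25,107)
w=shot("wrist","pics/w5.png");np.savez("w5.npz",T=w["T"],K=w["intrinsics"])
for d in masks_of(w,"cooling_plate")+masks_of(w,"link"):print(d["score"],d["bbox"])
a=w["color"][:,:,::-1];l=w2p(w,[.612,.308,.068])[0].astype(int);print(l)
y0=max(0,l[1]-80);x0=max(0,l[0]-100);print("crop",x0,y0)
cv2.imwrite("pics/w5c.png",cv2.resize(a[y0:y0+150,x0:x0+200],None,fx=4,fy=4,interpolation=cv2.INTER_CUBIC))
```

```text
now [0.602  0.278  0.2519] 106.93 shift mm [ 2.5 -1.3  1.9] turn z -0.07 rows>= 0.1 tilt [-0.001 -0.001 -1.   ] F [-0.8 -0.3  0.1] w 1.001 g 0.0 t 13.08 q [ 0.4   0.23  1.61 -0.    1.31  0.1 ]
0.82 [301.4, 141.7, 366.2, 164.4]
0.57 [429.4, 93.2, 513.2, 115.0]
0.89 [215.3, 71.2, 260.4, 141.2]
[328 152]
crop 228 72
```

View pics/w5c.png

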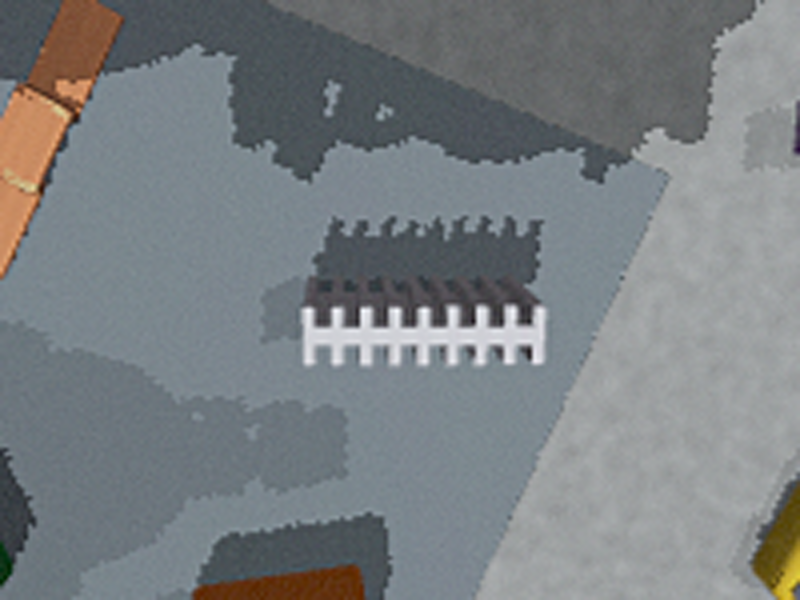

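Run:
```python
from h import *
d=np.load("w5.npz");p={"T":d["T"],"intrinsics":d["K"]}
U=np.array([[303,308],[545,305],[545,364],[303,366]])/4+[228,72]
X=p2w(p,U,.068);print(X,np.linalg.norm(X[1]-X[0]),np.linalg.norm(X[2]-X[1]))
d=X[1]-X[0]+X[2]-X[3];y=np.degrees(np.arctan2(d[1],d[0]));c=X.mean(0)[:2];print(c,y)
plan((*c,.13,y+90,1),(*c,.027,y+90,1,4))
```

```text
[[0.58531576 0.30421388 0.068     ]
 [0.64834342 0.32432909 0.068     ]
 [0.65399919 0.30897687 0.068     ]
 [0.58988333 0.28879668 0.068     ]] 0.06615971814346029 0.01636088378908425
[0.61938542 0.30657913] 17.58489110593268
[[0,0,-0.2,0.0056,0.0062,0.0305,1],[0,0,-0.2,0.0056,0.0062,0.0305,1],[0,0,-0.1,0.0056,0.0062,0.0305,1],[0,0,-0.2,0.0057,0.0062,0.0306,1],[0,0,0.0,-0.0,0.0,0.0257,1],[0,0,0.0,-0.0,0.0,0.0258,1],[0,0,0.0,-0.0,0.0,0.0257,1],[0,0,0.0,-0.0,0.0,0.0258,1]]
t 13.23 from [0.6023 0.2778 0.2521]
```

>>> drive_tool(
  rows=[
    [0, 0, -0.2, 0.0056, 0.0062, 0.0305, 1],
    [0, 0, -0.2, 0.0056, 0.0062, 0.0305, 1],
    [0, 0, -0.1, 0.0056, 0.0062, 0.0305, 1],
    [0, 0, -0.2, 0.0057, 0.0062, 0.0306, 1],
    [0, 0, 0, 0, 0, 0.0257, 1],
    [0, 0, 0, 0, 0, 0.0258, 1],
    [0, 0, 0, 0, 0, 0.0257, 1],
    [0, 0, 0, 0, 0, 0.0258, 1],
  ],
)

```text
time: 13.9
tool_pos: [0.6194, 0.3069, 0.0261]
tcp_rot: [-1.855, -2.535, 0.0]
wrist_force: [0.3, 0.2, 0.5]
width: 0.999
grip_force: 0.0
```

>>> drive_tool(
  rows=[
    [0, 0, 0, 0, 0, 0, 0.65],
    [0, 0, 0, 0, 0, 0, 0.65],
    [0, 0, 0, 0, 0, 0, 0.65],
    [0, 0, 0, 0, 0, 0, 0.65],
    [0, 0, 0, 0, 0, 0, 0.65],
    [0, 0, 0, 0, 0, 0, 0.65],
  ],
  force=30,
)

```text
time: 14.4
tool_pos: [0.6206, 0.3085, 0.0295]
tcp_rot: [1.853, 2.535, 0.004]
wrist_force: [-0.2, -0.4, -0.6]
width: 0.763
grip_force: 40.8
```

Run:
```python
from h import *
go(.6194,.3066,.027,107.6)
b=bw(0,-.0445)
plan((.6194,.3066,.07,107.6,.65),(.62,.26,.16,105,.65),(*b,.16,84.3,.65),(*b,.11,84.3,.65,3))
```

```text
now [0.6206 0.3085 0.0295] 107.69 shift mm [-1.4 -1.7  2.5] turn z 0.09 rows>= 0.1 tilt [ 0.003  0.001 -1.   ] F [-0.2 -0.4 -0.6] w 0.763 g 40.8 t 14.4 q [ 0.43  0.47  1.72 -0.    0.95  0.12]
[[0,0,0.0,-0.0007,-0.0009,-0.0203,0.65],[0,0,0.1,-0.0007,-0.0008,-0.0202,0.65],[0,0,0.9,-0.0149,-0.0045,-0.03,0.65],[0,0,0.8,-0.0149,-0.0043,-0.03,0.65],[0,0,0.9,-0.015,-0.0041,-0.03,0.65],[0,0,1.5,-0.0334,-0.0125,-0.0,0.65],[0,0,1.5,-0.0337,-0.0116,-0.0,0.65],[0,0,1.5,-0.034,-0.0107,-0.0,0.65]]
[[0,0,1.5,-0.0342,-0.0098,-0.0,0.65],[0,0,1.5,-0.0345,-0.0089,-0.0,0.65],[0,0,1.5,-0.0347,-0.008,-0.0,0.65],[0,0,1.5,-0.0349,-0.0071,-0.0,0.65],[0,0,1.5,-0.0351,-0.0062,-0.0,0.65],[0,0,1.4,-0.0352,-0.0052,-0.0,0.65],[0,0,1.5,-0.0353,-0.0044,-0.0,0.65],[0,0,1.4,-0.0354,-0.0034,-0.0,0.65]]
[[0,0,1.5,-0.0355,-0.0026,-0.0,0.65],[0,0,1.4,-0.0356,-0.0016,-0.0,0.65],[0,0,1.5,-0.0356,-0.0008,-0.0,0.65],[0,0,-0.0,-0.0,-0.0,0.0167,0.65],[0,0,-0.0,-0.0,-0.0,0.0166,0.65],[0,0,-0.0,-0.0,-0.0,0.0167,0.65]]
t 14.4 from [0.6206 0.3085 0.0295]
```

>>> drive_tool(
  rows=[
    [0, 0, 0, -0.0007, -0.0009, -0.0203, 0.65],
    [0, 0, 0.1, -0.0007, -0.0008, -0.0202, 0.65],
    [0, 0, 0.9, -0.0149, -0.0045, -0.03, 0.65],
    [0, 0, 0.8, -0.0149, -0.0043, -0.03, 0.65],
    [0, 0, 0.9, -0.015, -0.0041, -0.03, 0.65],
    [0, 0, 1.5, -0.0334, -0.0125, 0, 0.65],
    [0, 0, 1.5, -0.0337, -0.0116, 0, 0.65],
    [0, 0, 1.5, -0.034, -0.0107, 0, 0.65],
  ],
)

```text
time: 15.07
tool_pos: [0.6092, 0.1524, 0.1604]
tcp_rot: [2.007, 2.413, 0.005]
wrist_force: [0.5, 0.0, -1.5]
width: 0.769
grip_force: 41.0
```

>>> drive_tool(
  rows=[
    [0, 0, 1.5, -0.0342, -0.0098, 0, 0.65],
    [0, 0, 1.5, -0.0345, -0.0089, 0, 0.65],
    [0, 0, 1.5, -0.0347, -0.008, 0, 0.65],
    [0, 0, 1.5, -0.0349, -0.0071, 0, 0.65],
    [0, 0, 1.5, -0.0351, -0.0062, 0, 0.65],
    [0, 0, 1.4, -0.0352, -0.0052, 0, 0.65],
    [0, 0, 1.5, -0.0353, -0.0044, 0, 0.65],
    [0, 0, 1.4, -0.0354, -0.0034, 0, 0.65],
  ],
)

```text
time: 15.73
tool_pos: [0.5811, -0.1321, 0.1591]
tcp_rot: [2.247, 2.193, 0.002]
wrist_force: [0.9, -0.1, -1.0]
width: 0.763
grip_force: 40.9
```

>>> drive_tool(
  rows=[
    [0, 0, 1.5, -0.0355, -0.0026, 0, 0.65],
    [0, 0, 1.4, -0.0356, -0.0016, 0, 0.65],
    [0, 0, 1.5, -0.0356, -0.0008, 0, 0.65],
    [0, 0, 0, 0, 0, 0, 0.65],
    [0, 0, 0, 0, 0, 0, 0.65],
    [0, 0, 0, 0, 0, 0, 0.65],
  ],
)

```text
time: 16.23
tool_pos: [0.5711, -0.2366, 0.1584]
tcp_rot: [2.33, 2.107, 0.001]
wrist_force: [0.2, -0.4, -0.7]
width: 0.767
grip_force: 40.9
```

Run:
```python
from h import *
b=bw(0,-.0445);go(*b,.11,84.3);print(wb(status.read_state()["tool_pos"]))
w=shot("wrist","pics/w6.png");np.savez("w6.npz",T=w["T"],K=w["intrinsics"])
a=w["color"][:,:,::-1];cv2.imwrite("pics/w6c.png",cv2.resize(a[180:380,210:420],None,fx=3,fy=3,interpolation=cv2.INTER_CUBIC))
plan((*b,.11,84.3,.65,4))
```

```text
now [ 0.5711 -0.2366  0.1584] 84.25 shift mm [ 0.4  1.1 48.4] turn z -0.05 rows>= 1.2 tilt [ 0.001  0.    -1.   ] F [ 0.2 -0.4 -0.7] w 0.767 g 40.9 t 16.23 q [-0.43  0.21  1.81  0.    1.12 -0.33]
[-0.00114613 -0.04494294]
[[0,0,0.0,-0.0001,0.0003,0.0121,0.65],[0,0,0.0,-0.0001,0.0003,0.0121,0.65],[0,0,0.0,-0.0,0.0003,0.012,0.65],[0,0,0.0,-0.0001,0.0002,0.0121,0.65]]
t 16.28 from [ 0.5712 -0.2359  0.1583]
```

View pics/w6c.png

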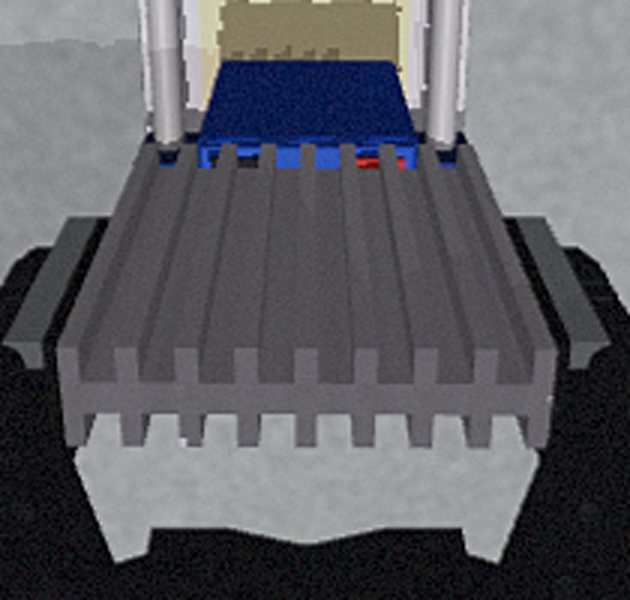

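Run:
```python
from h import *
d=np.load("w6.npz");p={"T":d["T"],"intrinsics":d["K"]}
f=lambda q:np.array(q)/3+[210,180]
X=p2w(p,f([[62,350],[553,350],[545,447],[68,447]]),.1583-.0265+.066)
print([np.round(wb(x),4) for x in X],wb(X.mean(0)))
Y=p2w(p,f([[203,143],[415,143]]),.084);print([np.round(wb(x),4) for x in Y],[np.round(wb(x),4) for x in p2w(p,f([[218,62],[393,62]]),.014)])
```

```text
[array([-0.0342, -0.0408]), array([ 0.0338, -0.0408]), array([ 0.0342, -0.0574]), array([-0.0348, -0.0573])] [-0.00024525 -0.04909233]
[array([-0.0274, -0.0598]), array([ 0.0289, -0.0599])] [array([-0.0297, -0.0608]), array([ 0.0297, -0.0608])]
```

>>> drive_tool(
  rows=[
    [0, 0, 0, 0.0005, 0, 0.018, 0.65],
    [0, 0, 0, 0, 0, 0.02, 0.65],
    [0, 0, 0, 0, 0, 0.02, 0.65],
    [0, 0, 0, 0, 0, 0.02, 0.65],
    [0, 0, 0, 0, 0, 0.018, 0.65],
    [0, 0, 0, 0, 0, 0.012, 0.65],
    [0, 0, 0, 0, 0, 0.006, 0.65],
    [0, 0, 0, 0, 0, 0, 0.65],
  ],
)

```text
time: 16.95
tool_pos: [0.5703, -0.2347, 0.0424]
tcp_rot: [-2.326, -2.108, 0.002]
wrist_force: [-1.0, -0.1, -1.4]
width: 0.767
grip_force: 40.9
```

>>> drive_tool(
  rows=[
    [0, 0, 0, -0.001, 0, 0, 0.65],
    [0, 0, 0, 0, 0, 0, 0.65],
    [0, 0, 0, 0, 0, 0, 0.65],
  ],
)

```text
time: 17.2
tool_pos: [0.5722, -0.2378, 0.0455]
tcp_rot: [2.327, 2.106, 0.002]
wrist_force: [0.1, -0.4, -0.5]
width: 0.77
grip_force: 40.9
```

>>> drive_tool(
  rows=[
    [0, 0, 0, -0.001, 0, 0, 0.65],
    [0, 0, 0, 0, 0, 0, 0.65],
    [0, 0, 0, 0, 0, 0, 0.65],
  ],
)

```text
time: 17.45
tool_pos: [0.5712, -0.2386, 0.0444]
tcp_rot: [2.329, 2.107, 0.001]
wrist_force: [-0.6, -0.1, -0.6]
width: 0.769
grip_force: 40.9
```

>>> drive_tool(
  rows=[
    [0, 0, 0, -0.001, 0, 0, 0.65],
    [0, 0, 0, 0, 0, 0, 0.65],
    [0, 0, 0, 0, 0, 0, 0.65],
  ],
)

```text
time: 17.7
tool_pos: [0.5708, -0.2393, 0.0439]
tcp_rot: [-2.33, -2.108, 0.0]
wrist_force: [0.2, 0.1, -0.3]
width: 0.766
grip_force: 40.9
```

>>> drive_tool(
  rows=[
    [0, 0, 0, -0.0007, 0, 0, 0.65],
    [0, 0, 0, 0, 0, 0, 0.65],
    [0, 0, 0, 0, 0, 0, 0.65],
  ],
)

```text
time: 17.95
tool_pos: [0.5708, -0.2399, 0.0438]
tcp_rot: [-2.329, -2.108, 0.0]
wrist_force: [-0.1, -0.2, -1.2]
width: 0.763
grip_force: 40.9
```

>>> drive_tool(
  rows=[
    [0, 0, 0, -0.0007, 0, 0, 0.65],
    [0, 0, 0, 0, 0, 0, 0.65],
    [0, 0, 0, 0, 0, 0, 0.65],
  ],
)

```text
time: 18.2
tool_pos: [0.5707, -0.2406, 0.0439]
tcp_rot: [2.329, 2.108, 0.0]
wrist_force: [0.6, 0.4, -1.7]
width: 0.772
grip_force: 40.9
```

>>> drive_tool(
  rows=[
    [0, 0, 0, -0.0007, 0, 0, 0.65],
    [0, 0, 0, 0, 0, 0, 0.65],
    [0, 0, 0, 0, 0, 0, 0.65],
  ],
)

```text
time: 18.45
tool_pos: [0.5706, -0.2414, 0.0439]
tcp_rot: [-2.329, -2.108, -0.0]
wrist_force: [0.0, 0.2, -1.0]
width: 0.769
grip_force: 40.9
```

>>> drive_tool(
  rows=[
    [0, 0, 0, -0.0007, 0, 0, 0.65],
    [0, 0, 0, 0, 0, 0, 0.65],
    [0, 0, 0, 0, 0, 0, 0.65],
  ],
)

```text
time: 18.7
tool_pos: [0.5706, -0.242, 0.0439]
tcp_rot: [2.329, 2.108, -0.0]
wrist_force: [-0.5, -0.7, -1.0]
width: 0.767
grip_force: 40.9
```

>>> drive_tool(
  rows=[
    [0, 0, 0, -0.0007, 0, 0, 0.65],
    [0, 0, 0, 0, 0, 0, 0.65],
    [0, 0, 0, 0, 0, 0, 0.65],
  ],
)

```text
time: 18.95
tool_pos: [0.5705, -0.2427, 0.0439]
tcp_rot: [-2.329, -2.108, -0.0]
wrist_force: [-0.1, 0.5, -0.5]
width: 0.767
grip_force: 40.9
```

>>> drive_tool(
  rows=[
    [0, 0, 0, -0.0007, 0, 0, 0.65],
    [0, 0, 0, 0, 0, 0, 0.65],
    [0, 0, 0, 0, 0, 0, 0.65],
  ],
)

```text
time: 19.2
tool_pos: [0.5704, -0.2432, 0.0439]
tcp_rot: [-2.329, -2.108, -0.0]
wrist_force: [0.2, 0.9, -0.8]
width: 0.768
grip_force: 40.9
```

>>> drive_tool(
  rows=[
    [0, 0, 0, -0.0007, 0, 0, 0.65],
    [0, 0, 0, 0, 0, 0, 0.65],
    [0, 0, 0, 0, 0, 0, 0.65],
  ],
)

```text
time: 19.45
tool_pos: [0.5704, -0.2434, 0.0439]
tcp_rot: [-2.329, -2.108, -0.001]
wrist_force: [0.5, 5.3, -0.0]
width: 0.768
grip_force: 41.0
```

>>> drive_tool(
  rows=[
    [0, 0, 0, 0.002, 0, 0, 0.65],
    [0, 0, 0, 0, 0, 0.001, 0.65],
    [0, 0, 0, 0, 0, 0.001, 0.65],
    [0, 0, 0, 0, 0, 0, 0.65],
    [0, 0, 0, 0, 0, 0, 0.65],
  ],
)

```text
time: 19.87
tool_pos: [0.5704, -0.2424, 0.0417]
tcp_rot: [2.329, 2.108, -0.001]
wrist_force: [0.7, -0.4, -1.0]
width: 0.766
grip_force: 40.9
```

>>> drive_tool(
  rows=[
    [0, 0, 0, 0, 0, 0.0007, 0.65],
    [0, 0, 0, 0, 0, 0, 0.65],
    [0, 0, 0, 0, 0, 0, 0.65],
  ],
)

```text
time: 20.12
tool_pos: [0.5705, -0.2422, 0.0411]
tcp_rot: [2.329, 2.108, -0.0]
wrist_force: [0.9, 0.1, -1.7]
width: 0.764
grip_force: 40.9
```

>>> drive_tool(
  rows=[
    [0, 0, 0, 0, 0, 0.0007, 0.65],
    [0, 0, 0, 0, 0, 0, 0.65],
    [0, 0, 0, 0, 0, 0, 0.65],
  ],
)

```text
time: 20.37
tool_pos: [0.5705, -0.2421, 0.0404]
tcp_rot: [-2.329, -2.108, 0.0]
wrist_force: [0.3, -1.0, -1.6]
width: 0.767
grip_force: 40.9
```

>>> drive_tool(
  rows=[
    [0, 0, 0, 0, 0, 0.0006, 0.65],
    [0, 0, 0, 0, 0, 0, 0.65],
    [0, 0, 0, 0, 0, 0, 0.65],
  ],
)

```text
time: 20.62
tool_pos: [0.5705, -0.2421, 0.0398]
tcp_rot: [-2.329, -2.108, 0.0]
wrist_force: [0.0, 0.0, -1.0]
width: 0.765
grip_force: 40.9
```

>>> drive_tool(
  rows=[
    [0, 0, 0, 0, 0, 0.0005, 0.65],
    [0, 0, 0, 0, 0, 0, 0.65],
    [0, 0, 0, 0, 0, 0, 0.65],
  ],
)

```text
time: 20.87
tool_pos: [0.5705, -0.2421, 0.0393]
tcp_rot: [-2.329, -2.108, 0.0]
wrist_force: [-0.5, 0.0, -0.4]
width: 0.769
grip_force: 40.9
```

>>> drive_tool(
  rows=[
    [0, 0, 0, 0, 0, 0.0005, 0.65],
    [0, 0, 0, 0, 0, 0, 0.65],
    [0, 0, 0, 0, 0, 0, 0.65],
  ],
)

```text
time: 21.12
tool_pos: [0.5705, -0.2421, 0.0388]
tcp_rot: [-2.329, -2.108, 0.0]
wrist_force: [1.3, -0.5, -1.1]
width: 0.767
grip_force: 40.9
```

>>> drive_tool(
  rows=[
    [0, 0, 0, 0, 0, 0.0005, 0.65],
    [0, 0, 0, 0, 0, 0, 0.65],
    [0, 0, 0, 0, 0, 0, 0.65],
  ],
)

```text
time: 21.37
tool_pos: [0.5705, -0.2421, 0.0383]
tcp_rot: [-2.329, -2.108, 0.0]
wrist_force: [-0.1, 0.0, -1.8]
width: 0.768
grip_force: 40.9
```

>>> drive_tool(
  rows=[
    [0, 0, 0, 0, 0, 0.0005, 0.65],
    [0, 0, 0, 0, 0, 0, 0.65],
    [0, 0, 0, 0, 0, 0, 0.65],
  ],
)

```text
time: 21.62
tool_pos: [0.5705, -0.2421, 0.0378]
tcp_rot: [-2.329, -2.108, 0.0]
wrist_force: [0.9, 0.6, -1.5]
width: 0.766
grip_force: 40.9
```

>>> drive_tool(
  rows=[
    [0, 0, 0, 0, 0, 0.0005, 0.65],
    [0, 0, 0, 0, 0, 0, 0.65],
    [0, 0, 0, 0, 0, 0, 0.65],
  ],
)

```text
time: 21.87
tool_pos: [0.5705, -0.2421, 0.0373]
tcp_rot: [-2.329, -2.108, 0.0]
wrist_force: [-0.0, -0.0, -1.4]
width: 0.77
grip_force: 40.9
```

>>> drive_tool(
  rows=[
    [0, 0, 0, 0, 0, 0.0005, 0.65],
    [0, 0, 0, 0, 0, 0, 0.65],
    [0, 0, 0, 0, 0, 0, 0.65],
  ],
)

```text
time: 22.12
tool_pos: [0.5705, -0.2421, 0.0368]
tcp_rot: [-2.329, -2.108, 0.0]
wrist_force: [-0.2, -0.1, -1.2]
width: 0.769
grip_force: 40.9
```

>>> drive_tool(
  rows=[
    [0, 0, 0, 0, 0, 0.0005, 0.65],
    [0, 0, 0, 0, 0, 0, 0.65],
    [0, 0, 0, 0, 0, 0, 0.65],
  ],
)

```text
time: 22.37
tool_pos: [0.5706, -0.2422, 0.0368]
tcp_rot: [2.329, 2.108, 0.0]
wrist_force: [-1.5, 0.6, 2.0]
width: 0.766
grip_force: 41.2
```

Run:
```python
from h import *
go(*bw(0,-.051),.038,84.3)
w=shot("wrist","pics/w7.png");np.savez("w7.npz",T=w["T"],K=w["intrinsics"])
a=w["color"][:,:,::-1];cv2.imwrite("pics/w7c.png",cv2.resize(a[150:400,200:430],None,fx=3,fy=2.4,interpolation=cv2.INTER_CUBIC))
```

```text
now [ 0.5706 -0.2422  0.0368] 84.29 shift mm [-0.5  1.1 -1.2] turn z -0.01 rows>= 0.0 tilt [ 0. -0. -1.] F [-1.5  0.6  2. ] w 0.766 g 41.2 t 22.37 q [-0.44  0.35  1.89 -0.    0.91 -0.34]
```

View pics/w7c.png

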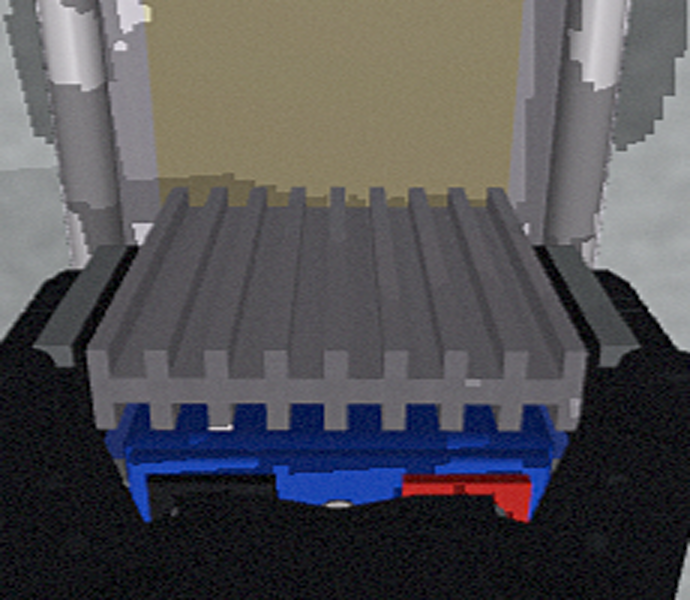

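>>> drive_tool(
  rows=[
    [0, 0, 0, 0, 0, -0.0005, 0.8],
    [0, 0, 0, 0, 0, 0, 1],
    [0, 0, 0, 0, 0, 0, 1],
    [0, 0, 0, 0, 0, 0, 1],
    [0, 0, 0, 0, 0, -0.005, 1],
    [0, 0, 0, 0, 0, -0.015, 1],
    [0, 0, 0, 0, 0, -0.025, 1],
    [0, 0, 0, 0, 0, -0.035, 1],
  ],
)

```text
time: 23.08
tool_pos: [0.568, -0.2409, 0.1145]
tcp_rot: [-2.325, -2.104, 0.004]
wrist_force: [0.4, 0.1, -0.4]
width: 1.003
grip_force: 0.0
```

Run:
```python
from h import *
plan((.4874,.185,.22,38,1))
```

```text
[[0,0,3.6,0.032,-0.0094,-0.0081,1],[0,0,3.6,0.0313,-0.0114,-0.0081,1],[0,0,3.6,0.0305,-0.0134,-0.0081,1],[0,0,3.5,0.0297,-0.0153,-0.0081,1],[0,0,3.6,0.0287,-0.017,-0.0081,1],[0,0,3.5,0.0275,-0.0188,-0.0081,1],[0,0,3.6,0.0263,-0.0205,-0.0081,1],[0,0,3.5,0.025,-0.0221,-0.0081,1]]
[[0,0,3.6,0.0236,-0.0235,-0.0081,1],[0,0,3.5,0.0221,-0.025,-0.0081,1],[0,0,3.6,0.0205,-0.0263,-0.0082,1],[0,0,3.5,0.0189,-0.0275,-0.0081,1],[0,0,3.6,0.0171,-0.0286,-0.0082,1]]
t 23.08 from [ 0.568  -0.2409  0.1145]
```

>>> drive_tool(
  rows=[
    [0, 0, 3.6, 0.032, -0.0094, -0.0081, 1],
    [0, 0, 3.6, 0.0313, -0.0114, -0.0081, 1],
    [0, 0, 3.6, 0.0305, -0.0134, -0.0081, 1],
    [0, 0, 3.5, 0.0297, -0.0153, -0.0081, 1],
    [0, 0, 3.6, 0.0287, -0.017, -0.0081, 1],
    [0, 0, 3.5, 0.0275, -0.0188, -0.0081, 1],
    [0, 0, 3.6, 0.0263, -0.0205, -0.0081, 1],
    [0, 0, 3.5, 0.025, -0.022, -0.0081, 1],
  ],
)

```text
time: 23.75
tool_pos: [0.5204, 0.0214, 0.1826]
tcp_rot: [2.779, 1.465, 0.001]
wrist_force: [2.1, -0.2, 0.0]
width: 0.999
grip_force: 0.0
```

>>> drive_tool(
  rows=[
    [0, 0, 3.6, 0.0236, -0.0235, -0.0081, 1],
    [0, 0, 3.5, 0.022, -0.025, -0.0081, 1],
    [0, 0, 3.6, 0.0205, -0.0263, -0.0082, 1],
    [0, 0, 3.5, 0.0189, -0.0275, -0.0081, 1],
    [0, 0, 3.6, 0.017, -0.0286, -0.0082, 1],
    [0, 0, 0, 0, 0, 0, 1],
    [0, 0, 0, 0, 0, 0, 1],
    [0, 0, 0, 0, 0, 0, 1],
  ],
)

```text
time: 24.42
tool_pos: [0.4897, 0.1834, 0.2224]
tcp_rot: [2.969, 1.025, -0.0]
wrist_force: [-0.6, -0.1, -0.1]
width: 0.998
grip_force: 0.0
```

>>> drive_tool(
  rows=[
    [0, 0, 0, 0, 0, 0, 1],
    [0, 0, 0, 0, 0, 0, 1],
  ],
)

```text
time: 24.58
tool_pos: [0.4899, 0.1823, 0.2219]
tcp_rot: [2.971, 1.02, -0.002]
wrist_force: [-0.5, 0.4, -0.1]
width: 1.0
grip_force: 0.0
```

Run:
```python
from h import *
w=shot("wrist","pics/w8.png");np.savez("w8.npz",T=w["T"],K=w["intrinsics"])
m=masks_of(w,"green_cell");print([(d["score"],d["bbox"]) for d in m])
for th in(100,120):c,y=terms(w,m[0]["bbox"],.078,th)
a=y-90
plan((*c,.13,a,1),(*c,.027,a,1,4))
```

```text
[(0.74, [271.2, 155.9, 332.2, 193.8])]
areas [602 117] uv [[307.3, 184.3], [317.9, 182.0]] ctr [0.4937 0.1828] yaw 140.8 dist 0.0109
areas [592 114] uv [[307.7, 184.5], [317.9, 182.0]] ctr [0.4937 0.1826] yaw 142.3 dist 0.0106
[[0,0,-4.8,0.001,0.0007,0.0307,1],[0,0,-4.8,0.001,0.0008,0.0306,1],[0,0,-4.8,0.0009,0.0009,0.0307,1],[0,0,-0.0,-0.0,0.0,0.0257,1],[0,0,-0.0,-0.0,0.0,0.0258,1],[0,0,-0.0,-0.0,0.0,0.0257,1],[0,0,-0.0,-0.0,0.0,0.0258,1]]
t 24.68 from [0.49   0.1824 0.222 ]
```

Run:
```python
from h import *
d=np.load("w8.npz");p={"T":d["T"],"intrinsics":d["K"],"color":cv2.imread("pics/w8.png")[:,:,::-1]}
for th in(150,165,180):c,y=terms(p,[271.2, 155.9, 332.2, 193.8],.078,th)
a=y-90
plan((*c,.13,a,1),(*c,.027,a,1,4))
```

```text
areas [108 104] uv [[283.5, 182.1], [317.8, 182.0]] ctr [0.4873 0.1929] yaw 128.1 dist 0.0341
areas [104 104] uv [[283.5, 182.1], [317.7, 182.0]] ctr [0.4872 0.1929] yaw 128.1 dist 0.034
areas [103  99] uv [[283.4, 182.2], [317.6, 182.0]] ctr [0.4872 0.193 ] yaw 128.2 dist 0.0341
[[0,0,-0.1,0.0014,-0.0034,0.0307,1],[0,0,-0.1,0.0014,-0.0033,0.0306,1],[0,0,-0.1,0.0015,-0.0033,0.0307,1],[0,0,-0.0,0.0,-0.0,0.0257,1],[0,0,-0.0,0.0,-0.0,0.0258,1],[0,0,-0.0,0.0,-0.0,0.0257,1],[0,0,-0.0,0.0,-0.0,0.0258,1]]
t 24.68 from [0.49   0.1824 0.222 ]
```

>>> drive_tool(
  rows=[
    [0, 0, -0.1, 0.0014, -0.0034, 0.0307, 1],
    [0, 0, -0.1, 0.0014, -0.0033, 0.0306, 1],
    [0, 0, -0.1, 0.0015, -0.0033, 0.0307, 1],
    [0, 0, 0, 0, 0, 0.0257, 1],
    [0, 0, 0, 0, 0, 0.0258, 1],
    [0, 0, 0, 0, 0, 0.0257, 1],
    [0, 0, 0, 0, 0, 0.0258, 1],
    [0, 0, 0, 0, 0, 0, 1],
  ],
)

```text
time: 25.35
tool_pos: [0.4826, 0.1917, 0.022]
tcp_rot: [2.968, 1.029, -0.016]
wrist_force: [-1.3, -0.3, 0.1]
width: 1.0
grip_force: 0.0
```

>>> drive_tool(
  rows=[
    [0, 0, 0, 0, 0, 0, 0.6],
    [0, 0, 0, 0, 0, 0, 0.6],
    [0, 0, 0, 0, 0, 0, 0.6],
    [0, 0, 0, 0, 0, 0, 0.6],
    [0, 0, 0, 0, 0, 0, 0.6],
    [0, 0, 0, 0, 0, 0, 0.6],
  ],
  force=40,
)

```text
time: 25.85
tool_pos: [0.4885, 0.1945, 0.0291]
tcp_rot: [2.968, 1.03, 0.005]
wrist_force: [-0.2, -0.7, 4.8]
width: 0.702
grip_force: 45.7
```

Run:
```python
from h import *
go(.4872,.193,.027,38.1)
b=bw(0,-.0235);x,y=status.read_state()["tool_pos"][:2]
plan((x,y,.07,38.1,.6),(.49,.15,.16,42,.6),(*b,.16,84.3,.6))
```

```text
now [0.4885 0.1945 0.0291] 38.3 shift mm [-2.   0.4  2.1] turn z 0.2 rows>= 0.1 tilt [ 0.003  0.001 -1.   ] F [-0.2 -0.7  4.8] w 0.702 g 45.7 t 25.85 q [ 0.33  0.2   2.1  -0.    0.84  1.23]
[[0,0,0.1,0.0,0.0,-0.0205,0.6],[0,0,0.1,0.0,0.0,-0.0204,0.6],[0,0,-1.3,-0.0088,0.012,-0.03,0.6],[0,0,-1.3,-0.009,0.0118,-0.03,0.6],[0,0,-1.3,-0.0093,0.0115,-0.03,0.6],[0,0,-3.8,-0.0165,0.0298,-0.0,0.6],[0,0,-3.9,-0.0185,0.0287,-0.0,0.6],[0,0,-3.8,-0.0204,0.0273,-0.0,0.6]]
[[0,0,-3.9,-0.0221,0.0259,-0.0,0.6],[0,0,-3.8,-0.0238,0.0244,-0.0,0.6],[0,0,-3.9,-0.0254,0.0227,-0.0,0.6],[0,0,-3.8,-0.0269,0.021,-0.0,0.6],[0,0,-3.9,-0.0282,0.0191,-0.0,0.6],[0,0,-3.8,-0.0295,0.0172,-0.0,0.6],[0,0,-3.9,-0.0306,0.0151,-0.0,0.6],[0,0,-3.8,-0.0315,0.0131,-0.0,0.6]]
t 25.85 from [0.4885 0.1945 0.0291]
```

>>> drive_tool(
  rows=[
    [0, 0, 0.1, 0, 0, -0.0205, 0.6],
    [0, 0, 0.1, 0, 0, -0.0204, 0.6],
    [0, 0, -1.3, -0.0088, 0.012, -0.03, 0.6],
    [0, 0, -1.3, -0.009, 0.0118, -0.03, 0.6],
    [0, 0, -1.3, -0.0093, 0.0115, -0.03, 0.6],
    [0, 0, -3.8, -0.0165, 0.0298, 0, 0.6],
    [0, 0, -3.9, -0.0185, 0.0287, 0, 0.6],
    [0, 0, -3.8, -0.0204, 0.0273, 0, 0.6],
  ],
)

```text
time: 26.52
tool_pos: [0.5119, 0.0491, 0.1595]
tcp_rot: [2.801, 1.42, 0.003]
wrist_force: [-0.5, 0.8, -2.4]
width: 0.699
grip_force: 45.2
```

>>> drive_tool(
  rows=[
    [0, 0, -3.9, -0.022, 0.0259, 0, 0.6],
    [0, 0, -3.8, -0.0238, 0.0244, 0, 0.6],
    [0, 0, -3.9, -0.0254, 0.0227, 0, 0.6],
    [0, 0, -3.8, -0.0269, 0.021, 0, 0.6],
    [0, 0, -3.9, -0.0282, 0.019, 0, 0.6],
    [0, 0, -3.8, -0.0295, 0.0172, 0, 0.6],
    [0, 0, -3.9, -0.0306, 0.015, 0, 0.6],
    [0, 0, -3.8, -0.0315, 0.013, 0, 0.6],
  ],
)

```text
time: 27.18
tool_pos: [0.5724, -0.2171, 0.158]
tcp_rot: [-2.325, -2.111, 0.0]
wrist_force: [1.0, 1.5, -1.7]
width: 0.699
grip_force: 45.2
```

>>> drive_tool(
  rows=[
    [0, 0, 0, 0, 0, 0, 0.6],
    [0, 0, 0, 0, 0, 0, 0.6],
    [0, 0, 0, 0, 0, 0, 0.6],
    [0, 0, 0, 0, 0, 0, 0.6],
    [0, 0, 0, 0, 0, 0, 0.6],
    [0, 0, 0, 0, 0, 0, 0.6],
  ],
)

```text
time: 27.68
tool_pos: [0.5725, -0.2144, 0.1583]
tcp_rot: [-2.328, -2.109, 0.0]
wrist_force: [0.4, 0.3, -3.1]
width: 0.7
grip_force: 45.1
```

Run:
```python
from h import *
b=bw(0,-.0235);go(*b,.045,84.3);print(wb(status.read_state()["tool_pos"]))
w=shot("wrist","pics/w9.png");np.savez("w9.npz",T=w["T"],K=w["intrinsics"])
m=masks_of(w,"green_cell");print([(d["score"],d["bbox"]) for d in m])
z=w["T"][2,3]-.137-.0255+.076;print(z)
for th in(110,120):c,y=terms(w,[250,300,375,355],z,th);print(wb(c))
```

```text
now [ 0.5725 -0.2144  0.1583] 84.37 shift mm [ -0.8   1.9 113.3] turn z 0.07 rows>= 2.7 tilt [-0.  0. -1.] F [ 0.4  0.3 -3.1] w 0.7 g 45.1 t 27.68 q [-0.4   0.2   1.82  0.    1.12 -0.3 ]
[-0.00190837 -0.02270508]
[(0.94, [239.7, 224.4, 386.1, 342.7])]
0.21627768308509887
areas [2191   25] uv [[312.3, 348.0], [367.6, 330.2]] ctr [ 0.5832 -0.2158] yaw -163.4 dist 0.0213
[ 0.00879661 -0.02299896]
areas [2184    1] uv [[312.2, 348.0], [369.0, 324.0]] ctr [ 0.5835 -0.2144] yaw -157.4 dist 0.0228
[ 0.00895775 -0.02163964]
```

>>> drive_tool(
  rows=[
    [0, 0, 0, 0, 0.001, 0.018, 0.6],
    [0, 0, 0, 0, 0, 0.02, 0.6],
    [0, 0, 0, 0, 0, 0.02, 0.6],
    [0, 0, 0, 0, 0, 0.02, 0.6],
    [0, 0, 0, 0, 0, 0.018, 0.6],
    [0, 0, 0, 0, 0, 0.011, 0.6],
    [0, 0, 0, 0, 0, 0.005, 0.6],
    [0, 0, 0, 0, 0, 0.002, 0.6],
  ],
)

```text
time: 28.45
tool_pos: [0.5732, -0.2153, 0.0434]
tcp_rot: [-2.328, -2.107, 0.001]
wrist_force: [0.2, 0.9, -1.7]
width: 0.697
grip_force: 45.1
```

>>> drive_tool(
  rows=[
    [0, 0, 0, 0, 0, 0, 0.6],
    [0, 0, 0, 0, 0, 0, 0.6],
    [0, 0, 0, 0, 0, 0, 0.6],
    [0, 0, 0, -0.001, 0, 0, 0.6],
    [0, 0, 0, 0, 0, 0, 0.6],
    [0, 0, 0, 0, 0, 0, 0.6],
  ],
)

```text
time: 28.95
tool_pos: [0.574, -0.217, 0.0449]
tcp_rot: [2.329, 2.107, 0.001]
wrist_force: [-0.5, 0.2, -2.8]
width: 0.699
grip_force: 45.1
```

>>> drive_tool(
  rows=[
    [0, 0, 0, -0.0007, 0, 0, 0.6],
    [0, 0, 0, 0, 0, 0, 0.6],
    [0, 0, 0, 0, 0, 0, 0.6],
  ],
)

```text
time: 29.2
tool_pos: [0.5735, -0.2175, 0.0443]
tcp_rot: [2.329, 2.108, 0.0]
wrist_force: [0.2, 0.2, -2.0]
width: 0.698
grip_force: 45.1
```

>>> drive_tool(
  rows=[
    [0, 0, 0, -0.0007, 0, 0, 0.6],
    [0, 0, 0, 0, 0, 0, 0.6],
    [0, 0, 0, 0, 0, 0, 0.6],
  ],
)

```text
time: 29.45
tool_pos: [0.5735, -0.2182, 0.0442]
tcp_rot: [-2.329, -2.108, 0.0]
wrist_force: [-0.8, -0.3, -2.6]
width: 0.695
grip_force: 45.1
```

>>> drive_tool(
  rows=[
    [0, 0, 0, -0.0007, 0, 0, 0.6],
    [0, 0, 0, 0, 0, 0, 0.6],
    [0, 0, 0, 0, 0, 0, 0.6],
  ],
)

```text
time: 29.7
tool_pos: [0.5734, -0.2188, 0.0442]
tcp_rot: [-2.329, -2.108, 0.0]
wrist_force: [0.4, -0.3, -2.9]
width: 0.699
grip_force: 45.1
```

>>> drive_tool(
  rows=[
    [0, 0, 0, -0.0007, 0, 0, 0.6],
    [0, 0, 0, 0, 0, 0, 0.6],
    [0, 0, 0, 0, 0, 0, 0.6],
  ],
)

```text
time: 29.95
tool_pos: [0.5733, -0.2194, 0.0442]
tcp_rot: [-2.329, -2.108, -0.0]
wrist_force: [0.0, 2.3, -1.9]
width: 0.701
grip_force: 45.1
```

>>> drive_tool(
  rows=[
    [0, 0, 0, -0.0007, 0, 0, 0.6],
    [0, 0, 0, 0, 0, 0, 0.6],
    [0, 0, 0, 0, 0, 0, 0.6],
  ],
)

```text
time: 30.2
tool_pos: [0.5733, -0.2195, 0.0443]
tcp_rot: [-2.329, -2.107, -0.001]
wrist_force: [-0.2, 5.3, -1.0]
width: 0.698
grip_force: 45.2
```

>>> drive_tool(
  rows=[
    [0, 0, 0, 0.0018, 0, 0, 0.6],
    [0, 0, 0, 0, 0, 0.0015, 0.6],
    [0, 0, 0, 0, 0, 0.0015, 0.6],
    [0, 0, 0, 0, 0, 0, 0.6],
    [0, 0, 0, 0, 0, 0, 0.6],
  ],
)

```text
time: 30.62
tool_pos: [0.5734, -0.2188, 0.0412]
tcp_rot: [2.329, 2.108, -0.0]
wrist_force: [1.0, 0.6, -2.2]
width: 0.697
grip_force: 45.3
```

>>> drive_tool(
  rows=[
    [0, 0, 0, 0, 0, 0.0007, 0.6],
    [0, 0, 0, 0, 0, 0, 0.6],
    [0, 0, 0, 0, 0, 0, 0.6],
  ],
)

```text
time: 30.87
tool_pos: [0.5734, -0.2188, 0.0411]
tcp_rot: [2.329, 2.108, -0.001]
wrist_force: [-2.6, -0.0, 3.6]
width: 0.697
grip_force: 45.5
```

>>> drive_tool(
  rows=[
    [0, 0, 0, 0, 0, 0.0007, 0.6],
    [0, 0, 0, 0, 0, 0, 0.6],
    [0, 0, 0, 0, 0, 0, 0.6],
  ],
)

```text
time: 31.12
tool_pos: [0.5734, -0.2188, 0.0411]
tcp_rot: [2.329, 2.108, -0.001]
wrist_force: [-4.4, 0.2, 8.0]
width: 0.699
grip_force: 46.2
```

>>> drive_tool(
  rows=[
    [0, 0, 0, 0, 0, 0.0006, 0.6],
    [0, 0, 0, 0, 0, 0, 0.6],
    [0, 0, 0, 0, 0, 0, 0.6],
  ],
)

```text
time: 31.37
tool_pos: [0.5734, -0.2188, 0.0411]
tcp_rot: [2.329, 2.108, -0.001]
wrist_force: [-6.0, 0.6, 10.3]
width: 0.698
grip_force: 46.6
```

>>> drive_tool(
  rows=[
    [0, 0, 0, 0, 0, 0.0005, 0.6],
    [0, 0, 0, 0, 0, 0, 0.6],
    [0, 0, 0, 0, 0, 0, 0.6],
  ],
)

```text
time: 31.62
tool_pos: [0.5734, -0.2188, 0.0411]
tcp_rot: [2.329, 2.108, -0.001]
wrist_force: [-8.3, 0.6, 13.3]
width: 0.699
grip_force: 46.9
```

>>> drive_tool(
  rows=[
    [0, 0, 0, 0, 0, -0.0022, 0.6],
    [0, 0, 0, 0, 0, 0, 0.6],
    [0, 0, 0, 0, 0, 0, 0.75],
    [0, 0, 0, 0, 0, 0, 1],
    [0, 0, 0, 0, 0, 0, 1],
    [0, 0, 0, 0, 0, 0, 1],
    [0, 0, 0, 0, 0, -0.005, 1],
    [0, 0, 0, 0, 0, -0.012, 1],
  ],
)

```text
time: 32.28
tool_pos: [0.5719, -0.2178, 0.0566]
tcp_rot: [-2.327, -2.106, 0.003]
wrist_force: [-0.4, -0.3, 0.5]
width: 1.004
grip_force: 0.0
```

>>> drive_tool(
  rows=[
    [0, 0, 0, 0, 0, -0.02, 1],
    [0, 0, 0, 0, 0, -0.03, 1],
    [0, 0, 0, 0.02, 0, -0.03, 1],
    [0, 0, 0, 0.02, 0, -0.03, 1],
    [0, 0, 0, 0, 0, 0, 1],
    [0, 0, 0, 0, 0, 0, 1],
    [0, 0, 0, 0, 0, 0, 1],
    [0, 0, 0, 0, 0, 0, 1],
  ],
)

```text
time: 32.95
tool_pos: [0.5764, -0.1787, 0.1669]
tcp_rot: [-2.328, -2.107, 0.002]
wrist_force: [-0.2, 0.7, -0.7]
width: 0.996
grip_force: 0.0
```

Run:
```python
from h import *
w=shot("wrist","pics/w10.png");np.savez("w10.npz",T=w["T"],K=w["intrinsics"])
print(w2p(w,[*bw(0,-.05),.09]))
a=w["color"][:,:,::-1];cv2.imwrite("pics/w10c.png",cv2.resize(a[120:330,220:410],None,fx=4,fy=2.85,interpolation=cv2.INTER_CUBIC)[:600])
plan((.487,.28,.22,80.5,1))
```

```text
[[312.84625362 278.3681166 ]]
[[0,0,0.3,0.032,-0.0096,-0.0038,1],[0,0,0.3,0.0319,-0.0098,-0.0038,1],[0,0,0.3,0.0319,-0.01,-0.0038,1],[0,0,0.3,0.0318,-0.0101,-0.0038,1],[0,0,0.3,0.0318,-0.0103,-0.0038,1],[0,0,0.3,0.0317,-0.0104,-0.0038,1],[0,0,0.2,0.0316,-0.0106,-0.0038,1],[0,0,0.3,0.0316,-0.0107,-0.0039,1]]
[[0,0,0.2,0.0315,-0.0109,-0.0038,1],[0,0,0.3,0.0315,-0.011,-0.0039,1],[0,0,0.2,0.0315,-0.0112,-0.0038,1],[0,0,0.3,0.0314,-0.0113,-0.0039,1],[0,0,0.2,0.0314,-0.0114,-0.0038,1],[0,0,0.3,0.0313,-0.0116,-0.0039,1]]
t 33.0 from [ 0.5762 -0.1787  0.1664]
```

View pics/w10c.png

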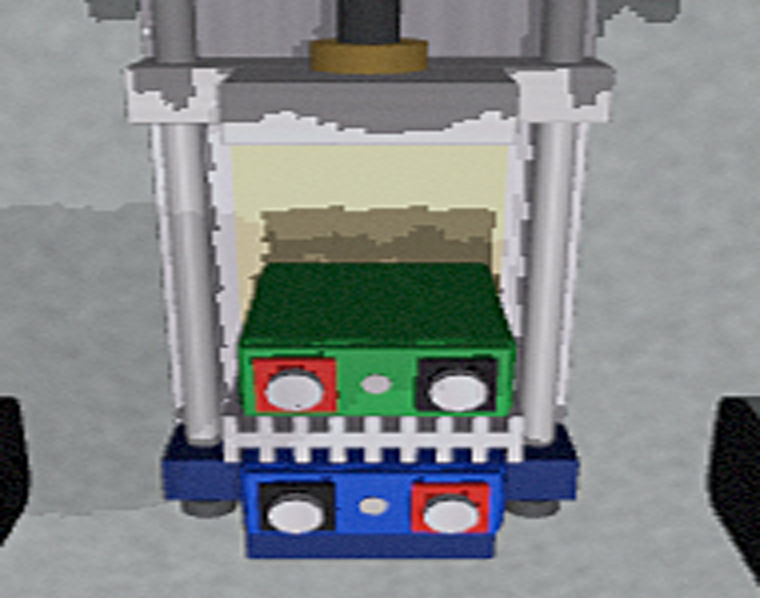

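>>> drive_tool(
  rows=[
    [0, 0, 0.3, 0.032, -0.0096, -0.0038, 1],
    [0, 0, 0.3, 0.032, -0.0098, -0.0038, 1],
    [0, 0, 0.3, 0.032, -0.01, -0.0038, 1],
    [0, 0, 0.3, 0.0318, -0.01, -0.0038, 1],
    [0, 0, 0.3, 0.0318, -0.0103, -0.0038, 1],
    [0, 0, 0.3, 0.0317, -0.0104, -0.0038, 1],
    [0, 0, 0.2, 0.0316, -0.0106, -0.0038, 1],
    [0, 0, 0.3, 0.0316, -0.0107, -0.0039, 1],
  ],
)

```text
time: 33.67
tool_pos: [0.5251, 0.0845, 0.197]
tcp_rot: [-2.371, -2.058, 0.004]
wrist_force: [-0.5, -0.1, 0.3]
width: 1.003
grip_force: 0.0
```

>>> drive_tool(
  rows=[
    [0, 0, 0.2, 0.0315, -0.0109, -0.0038, 1],
    [0, 0, 0.3, 0.0315, -0.011, -0.0039, 1],
    [0, 0, 0.2, 0.0315, -0.011, -0.0038, 1],
    [0, 0, 0.3, 0.0314, -0.0113, -0.0039, 1],
    [0, 0, 0.2, 0.0314, -0.0114, -0.0038, 1],
    [0, 0, 0.3, 0.0313, -0.0116, -0.0039, 1],
    [0, 0, 0, 0, 0, 0, 1],
    [0, 0, 0, 0, 0, 0, 1],
  ],
)

```text
time: 34.33
tool_pos: [0.4875, 0.281, 0.2202]
tcp_rot: [-2.395, -2.033, 0.004]
wrist_force: [0.1, 0.0, -0.5]
width: 1.0
grip_force: 0.0
```

>>> drive_tool(
  rows=[
    [0, 0, 0, 0, 0, 0, 1],
    [0, 0, 0, 0, 0, 0, 1],
    [0, 0, 0, 0, 0, 0, 1],
  ],
)

```text
time: 34.58
tool_pos: [0.4884, 0.2787, 0.2208]
tcp_rot: [-2.4, -2.027, 0.002]
wrist_force: [0.1, 0.3, 1.0]
width: 0.998
grip_force: 0.0
```

Run:
```python
from h import *
w=shot("wrist","pics/w11.png");np.savez("w11.npz",T=w["T"],K=w["intrinsics"])
m=masks_of(w,"link");print([(d["score"],d["bbox"]) for d in m])
c,_=cv2.findContours(m[0]["mask"].astype(np.uint8),0,2);c=max(c,key=cv2.contourArea)
q=cv2.boxPoints(cv2.minAreaRect(c));X=p2w(w,q,.005);print(np.round(X,4),[round(np.linalg.norm(X[i]-X[i-1]),4) for i in range(4)],X.mean(0))
x,y,r,b=[int(v) for v in m[0]["bbox"]];x-=20;y-=15;print("crop",x,y)
a=w["color"][:,:,::-1];cv2.imwrite("pics/w11c.png",cv2.resize(a[y:b+15,x:r+20],None,fx=5,fy=5,interpolation=cv2.INTER_CUBIC)[:600,:800])
d=np.load("w10.npz");p={"T":d["T"],"intrinsics":d["K"]}
U=np.array([[458,391],[450,513],[295,391],[294,513]])/[4,600/210]+[220,120]
Y=p2w(p,U,.09);print(np.round(Y,4),[np.round(wb(y),4) for y in Y])
e=Y[0]-Y[1];print("target",(Y[0]+Y[1])/2,np.degrees(np.arctan2(e[1],e[0])),np.linalg.norm(e))
```

```text
[(0.69, [299.5, 94.1, 318.0, 175.7])]
[[0.4704 0.279  0.005 ]
 [0.492  0.3671 0.005 ]
 [0.5105 0.3629 0.005 ]
 [0.4905 0.2744 0.005 ]] [np.float64(0.0207), np.float64(0.0907), np.float64(0.019), np.float64(0.0907)] [0.49084264 0.32084345 0.005     ]
crop 279 79
[[ 0.5917 -0.2229  0.09  ]
 [ 0.5868 -0.2649  0.09  ]
 [ 0.5579 -0.2195  0.09  ]
 [ 0.5527 -0.2615  0.09  ]] [array([ 0.018 , -0.0292]), array([ 0.0173, -0.0715]), array([-0.016 , -0.0293]), array([-0.017 , -0.0716])]
target [ 0.58926838 -0.24387757  0.09      ] 83.35110579102607 0.042297313727035026
```

View pics/w11c.png

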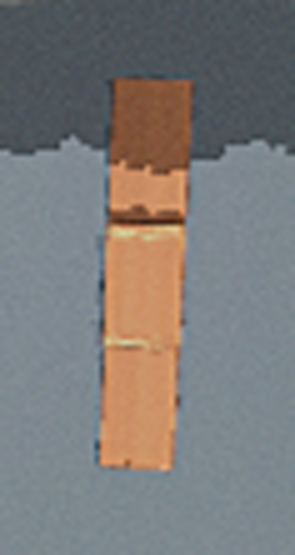

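Run:
```python
from h import *
d=np.load("w11.npz");p={"T":d["T"],"intrinsics":d["K"]}
f=lambda q:np.array(q)/5+[279,79]
X=p2w(p,f([[99,467],[172,468],[191,82],[113,80]]),.006)[:,:2]
e=X[3]-X[0]+X[2]-X[1];y=np.degrees(np.arctan2(e[1],e[0]))
print(np.round(X,4),X.mean(0),y,np.linalg.norm(e)/2,np.linalg.norm(X[1]-X[0]),np.linalg.norm(X[2]-X[3]))
H=p2w(p,f([[106,343],[181,346],[185,230],[108,228]]),.016)[:,:2];print(np.round(H,4),H.mean(0),np.linalg.norm(H[3]-H[0]))
c=(X.mean(0)+H.mean(0))/2;print(c)
plan((*c,.12,y,1),(*c,.04,y,.6,3),(*c,.007,y,.45,3))
```

```text
[[0.473  0.2779]
 [0.4907 0.2747]
 [0.5096 0.3622]
 [0.4923 0.3656]] [0.49138213 0.3200882 ] 77.70497229413374 0.08964448813801201 0.017929189317488416 0.017661046983128842
[[0.4808 0.3089]
 [0.4978 0.3053]
 [0.503  0.3311]
 [0.4858 0.3344]] [0.49184808 0.31993865] 0.025996253838219702
[0.4916151  0.32001343]
[[0,0,0.7,0.0102,-0.0009,0.0253,1],[0,0,0.7,0.0103,-0.0011,0.0253,1],[0,0,0.6,0.0102,-0.0012,0.0253,1],[0,0,0.7,0.0102,-0.0013,0.0253,1],[0,0,-0.0,0.0,-0.0,0.0267,0.6],[0,0,-0.0,0.0,-0.0,0.0267,0.6],[0,0,-0.0,0.0,-0.0,0.0266,0.6],[0,0,-0.0,0.0,-0.0,0.011,0.45]]
[[0,0,-0.0,0.0,-0.0,0.011,0.45],[0,0,-0.0,0.0,-0.0,0.011,0.45]]
t 34.68 from [0.4885 0.279  0.2212]
```

>>> drive_tool(
  rows=[
    [0, 0, 0.7, 0.0102, -0.0009, 0.0253, 0.8],
    [0, 0, 0.7, 0.0103, -0.001, 0.0253, 0.7],
    [0, 0, 0.6, 0.0102, -0.0012, 0.0253, 0.6],
    [0, 0, 0.7, 0.0102, -0.0013, 0.0253, 0.5],
    [0, 0, 0, 0, 0, 0.025, 0.45],
    [0, 0, 0, 0, 0, 0.025, 0.45],
    [0, 0, 0, 0, 0, 0.02, 0.45],
    [0, 0, 0, 0, 0, 0.015, 0.45],
  ],
)

```text
time: 35.35
tool_pos: [0.4905, 0.3199, 0.033]
tcp_rot: [-2.446, -1.971, 0.004]
wrist_force: [-0.6, -0.0, 0.4]
width: 0.449
grip_force: 0.0
```

>>> drive_tool(
  rows=[
    [0, 0, 0, 0, 0, 0.01, 0.45],
    [0, 0, 0, 0, 0, 0.005, 0.45],
    [0, 0, 0, 0, 0, 0.003, 0.45],
    [0, 0, 0, 0, 0, 0, 0.45],
    [0, 0, 0, 0, 0, 0, 0.45],
    [0, 0, 0, 0, 0, 0, 0.45],
    [0, 0, 0, 0, 0, 0, 0.45],
    [0, 0, 0, 0, 0, 0, 0.45],
  ],
)

```text
time: 36.02
tool_pos: [0.492, 0.3216, 0.0183]
tcp_rot: [2.445, 1.973, 0.002]
wrist_force: [-0.3, -0.9, -1.6]
width: 0.449
grip_force: 0.0
```

Run:
```python
from h import *
go(.4916,.32,.005,77.7)
```

```text
now [0.492  0.3216 0.0183] 77.79 shift mm [-1.7 -0.  13.3] turn z 0.09 rows>= 0.3 tilt [ 0.001  0.001 -1.   ] F [-0.3 -0.9 -1.6] w 0.449 g 0.0 t 36.02 q [0.54 0.32 1.97 0.   0.85 0.75]
```

>>> drive_tool(
  rows=[
    [0, 0, 0, -0.0015, 0, 0.006, 0.4],
    [0, 0, 0, 0, 0, 0.004, 0.4],
    [0, 0, 0, 0, 0, 0.0025, 0.4],
    [0, 0, 0, 0, 0, 0, 0.4],
    [0, 0, 0, 0, 0, 0, 0.4],
    [0, 0, 0, 0, 0, 0, 0.4],
  ],
)

```text
time: 36.52
tool_pos: [0.491, 0.3198, 0.0047]
tcp_rot: [-2.445, -1.973, 0.0]
wrist_force: [0.5, 0.5, -0.6]
width: 0.403
grip_force: 0.0
```

>>> drive_tool(
  rows=[
    [0, 0, 0, 0, 0, 0, 0.15],
    [0, 0, 0, 0, 0, 0, 0.15],
    [0, 0, 0, 0, 0, 0, 0.15],
    [0, 0, 0, 0, 0, 0, 0.15],
    [0, 0, 0, 0, 0, 0, 0.15],
    [0, 0, 0, 0, 0, 0, 0.15],
  ],
  force=25,
)

```text
time: 37.02
tool_pos: [0.4914, 0.32, 0.0052]
tcp_rot: [2.445, 1.973, 0.001]
wrist_force: [0.2, 0.8, -0.3]
width: 0.199
grip_force: 24.8
```

Run:
```python
from h import *
b=bw(.0173,-.0504);print(b)
plan((.4914,.32,.06,77.7,.15,3),(.51,.26,.16,79,.15),(*b,.16,84.3,.15))
```

```text
(np.float64(0.5889087459732498), np.float64(-0.24386903239661076))
[[0,0,0.0,0.0,0.0,-0.0183,0.15],[0,0,0.0,0.0,0.0,-0.0183,0.15],[0,0,0.1,0.0,0.0,-0.0182,0.15],[0,0,-0.3,-0.0137,0.0077,-0.025,0.15],[0,0,-0.3,-0.0137,0.0077,-0.025,0.15],[0,0,-0.4,-0.0137,0.0076,-0.025,0.15],[0,0,-0.3,-0.0138,0.0075,-0.025,0.15],[0,0,-0.4,-0.032,0.0116,-0.0,0.15]]
[[0,0,-0.4,-0.032,0.0114,-0.0,0.15],[0,0,-0.3,-0.0321,0.0111,-0.0,0.15],[0,0,-0.4,-0.0322,0.011,-0.0,0.15],[0,0,-0.3,-0.0323,0.0107,-0.0,0.15],[0,0,-0.4,-0.0323,0.0106,-0.0,0.15],[0,0,-0.3,-0.0324,0.0103,-0.0,0.15],[0,0,-0.4,-0.0324,0.0102,-0.0,0.15],[0,0,-0.3,-0.0325,0.0099,-0.0,0.15]]
[[0,0,-0.4,-0.0326,0.0098,-0.0,0.15],[0,0,-0.3,-0.0326,0.0095,-0.0,0.15],[0,0,-0.4,-0.0327,0.0094,-0.0,0.15],[0,0,-0.3,-0.0327,0.0092,-0.0,0.15],[0,0,-0.4,-0.0328,0.009,-0.0,0.15],[0,0,-0.3,-0.0329,0.0087,-0.0,0.15]]
t 37.02 from [0.4914 0.32   0.0052]
```

>>> drive_tool(
  rows=[
    [0, 0, 0, 0, 0, -0.0183, 0.15],
    [0, 0, 0, 0, 0, -0.0183, 0.15],
    [0, 0, 0.1, 0, 0, -0.0182, 0.15],
    [0, 0, -0.3, -0.0137, 0.0077, -0.025, 0.15],
    [0, 0, -0.3, -0.0137, 0.0077, -0.025, 0.15],
    [0, 0, -0.4, -0.0137, 0.0076, -0.025, 0.15],
    [0, 0, -0.3, -0.0138, 0.0075, -0.025, 0.15],
    [0, 0, -0.4, -0.032, 0.0116, 0, 0.15],
  ],
)

```text
time: 37.68
tool_pos: [0.5188, 0.2289, 0.166]
tcp_rot: [2.413, 2.008, 0.017]
wrist_force: [2.7, -0.1, 0.1]
width: 0.2
grip_force: 24.7
```

>>> drive_tool(
  rows=[
    [0, 0, -0.4, -0.032, 0.0114, 0, 0.15],
    [0, 0, -0.3, -0.032, 0.011, 0, 0.15],
    [0, 0, -0.4, -0.0322, 0.011, 0, 0.15],
    [0, 0, -0.3, -0.0323, 0.0107, 0, 0.15],
    [0, 0, -0.4, -0.0323, 0.0106, 0, 0.15],
    [0, 0, -0.3, -0.0324, 0.0103, 0, 0.15],
    [0, 0, -0.4, -0.0324, 0.0102, 0, 0.15],
    [0, 0, -0.3, -0.0325, 0.01, 0, 0.15],
  ],
)

```text
time: 38.35
tool_pos: [0.5567, -0.044, 0.1594]
tcp_rot: [-2.367, -2.065, 0.0]
wrist_force: [0.6, 0.3, -0.6]
width: 0.202
grip_force: 24.7
```

>>> drive_tool(
  rows=[
    [0, 0, -0.4, -0.0326, 0.0098, 0, 0.15],
    [0, 0, -0.3, -0.0326, 0.0095, 0, 0.15],
    [0, 0, -0.4, -0.0327, 0.0094, 0, 0.15],
    [0, 0, -0.3, -0.0327, 0.0092, 0, 0.15],
    [0, 0, -0.4, -0.0328, 0.009, 0, 0.15],
    [0, 0, -0.3, -0.033, 0.0087, 0, 0.15],
    [0, 0, 0, 0, 0, 0, 0.15],
    [0, 0, 0, 0, 0, 0, 0.15],
  ],
)

```text
time: 39.02
tool_pos: [0.5883, -0.2458, 0.1591]
tcp_rot: [-2.332, -2.104, 0.0]
wrist_force: [-1.0, 0.3, -0.8]
width: 0.199
grip_force: 24.7
```

>>> drive_tool(
  rows=[
    [0, 0, 0, 0, 0, 0.02, 0.15],
    [0, 0, 0, 0, 0, 0.015, 0.15],
    [0, 0, 0, 0, 0, 0.01, 0.15],
    [0, 0, 0, 0, 0, 0, 0.15],
    [0, 0, 0, 0, 0, 0, 0.15],
    [0, 0, 0, 0, 0, 0, 0.15],
    [0, 0, 0, 0, 0, 0, 0.15],
  ],
)

```text
time: 39.6
tool_pos: [0.5896, -0.244, 0.1161]
tcp_rot: [2.327, 2.107, 0.001]
wrist_force: [-0.1, 1.1, -0.4]
width: 0.2
grip_force: 24.6
```

Run:
```python
from h import *
b=bw(.0173,-.0504);go(*b,.0932,84.3)
```

```text
now [ 0.5896 -0.244   0.1161] 84.32 shift mm [ 0.1 -0.7 22.9] turn z 0.02 rows>= 0.6 tilt [ 0.002 -0.001 -1.   ] F [-0.1  1.1 -0.4] w 0.2 g 24.6 t 39.6 q [-0.43  0.29  1.8   0.    1.06 -0.33]
```

>>> drive_tool(
  rows=[
    [0, 0, 0, 0, -0.0004, 0.007, 0.15],
    [0, 0, 0, 0, 0, 0.006, 0.15],
    [0, 0, 0, 0, 0, 0.004, 0.15],
    [0, 0, 0, 0, 0, 0.002, 0.15],
    [0, 0, 0, 0, 0, 0, 0.15],
    [0, 0, 0, 0, 0, 0, 0.15],
    [0, 0, 0, 0, 0, 0, 0.15],
    [0, 0, 0, 0, 0, 0, 0.15],
  ],
)

```text
time: 40.27
tool_pos: [0.5885, -0.2442, 0.096]
tcp_rot: [2.329, 2.108, 0.0]
wrist_force: [-0.5, -0.5, -0.6]
width: 0.201
grip_force: 24.7
```

>>> drive_tool(
  rows=[
    [0, 0, 0, 0, 0, 0.0007, 0.15],
    [0, 0, 0, 0, 0, 0, 0.15],
    [0, 0, 0, 0, 0, 0, 0.15],
  ],
)

```text
time: 40.52
tool_pos: [0.5883, -0.244, 0.0951]
tcp_rot: [2.329, 2.108, 0.0]
wrist_force: [0.4, -0.2, -1.0]
width: 0.199
grip_force: 24.7
```

>>> drive_tool(
  rows=[
    [0, 0, 0, 0, 0, 0.0007, 0.15],
    [0, 0, 0, 0, 0, 0, 0.15],
    [0, 0, 0, 0, 0, 0, 0.15],
  ],
)

```text
time: 40.77
tool_pos: [0.5882, -0.244, 0.0942]
tcp_rot: [-2.329, -2.108, 0.0]
wrist_force: [-0.4, 0.0, -0.8]
width: 0.2
grip_force: 24.7
```

>>> drive_tool(
  rows=[
    [0, 0, 0, 0, 0, 0.0005, 0.15],
    [0, 0, 0, 0, 0, 0, 0.15],
    [0, 0, 0, 0, 0, 0, 0.15],
  ],
)

```text
time: 41.02
tool_pos: [0.5882, -0.244, 0.0937]
tcp_rot: [-2.329, -2.108, 0.0]
wrist_force: [0.2, -0.6, -1.0]
width: 0.199
grip_force: 24.7
```

>>> drive_tool(
  rows=[
    [0, 0, 0, 0, 0, 0.0005, 0.15],
    [0, 0, 0, 0, 0, 0, 0.15],
    [0, 0, 0, 0, 0, 0, 0.15],
  ],
)

```text
time: 41.27
tool_pos: [0.5882, -0.244, 0.0932]
tcp_rot: [-2.329, -2.108, 0.0]
wrist_force: [0.2, -0.6, -0.9]
width: 0.201
grip_force: 24.7
```

>>> drive_tool(
  rows=[
    [0, 0, 0, 0, 0, 0.0005, 0.15],
    [0, 0, 0, 0, 0, 0, 0.15],
    [0, 0, 0, 0, 0, 0, 0.15],
  ],
)

```text
time: 41.52
tool_pos: [0.5883, -0.244, 0.0931]
tcp_rot: [2.329, 2.108, 0.0]
wrist_force: [-1.9, 1.0, 2.3]
width: 0.201
grip_force: 24.9
```

>>> drive_tool(
  rows=[
    [0, 0, 0, 0, 0, -0.0004, 0.2],
    [0, 0, 0, 0, 0, 0, 0.25],
    [0, 0, 0, 0, 0, 0, 0.3],
    [0, 0, 0, 0, 0, 0, 0.4],
    [0, 0, 0, 0, 0, 0, 0.45],
    [0, 0, 0, 0, 0, 0, 0.45],
    [0, 0, 0, 0, 0, 0, 0.45],
  ],
)

```text
time: 42.1
tool_pos: [0.5883, -0.244, 0.0931]
tcp_rot: [-2.329, -2.108, -0.0]
wrist_force: [-0.1, 0.3, 0.8]
width: 0.447
grip_force: 0.0
```

>>> drive_tool(
  rows=[
    [0, 0, 0, 0, 0, -0.005, 0.45],
    [0, 0, 0, 0, 0, -0.015, 0.45],
    [0, 0, 0, 0, 0, -0.025, 0.5],
    [0, 0, 0, 0.03, -0.01, -0.025, 0.6],
    [0, 0, 0, 0.03, -0.01, -0.025, 0.8],
    [0, 0, 0, 0, 0, 0, 1],
    [0, 0, 0, 0, 0, 0, 1],
    [0, 0, 0, 0, 0, 0, 1],
  ],
)

```text
time: 42.77
tool_pos: [0.5744, -0.1824, 0.1884]
tcp_rot: [2.328, 2.108, -0.0]
wrist_force: [0.8, 0.3, -0.6]
width: 0.999
grip_force: 0.0
```

Run:
```python
from h import *
go(.5,.0,.3,84)
w=shot("wrist","pics/w12.png");u=w2p(w,[*bw(0,-.03),.08])[0].astype(int);print(u)
a=w["color"][:,:,::-1];y=u[1]-90;cv2.imwrite("pics/w12c.png",cv2.resize(a[y:y+180,u[0]-110:u[0]+110],None,fx=3.3,fy=3.3,interpolation=cv2.INTER_CUBIC))
```

```text
now [ 0.5744 -0.1824  0.1884] 84.34 shift mm [ 174.1  -91.9 -111.8] turn z 0.34 rows>= 5.5 tilt [ 0.001 -0.001 -1.   ] F [ 0.8  0.3 -0.6] w 0.999 g 0.0 t 42.77 q [-0.35  0.16  1.81 -0.    1.17 -0.25]
[314 236]
```

View pics/w12c.png

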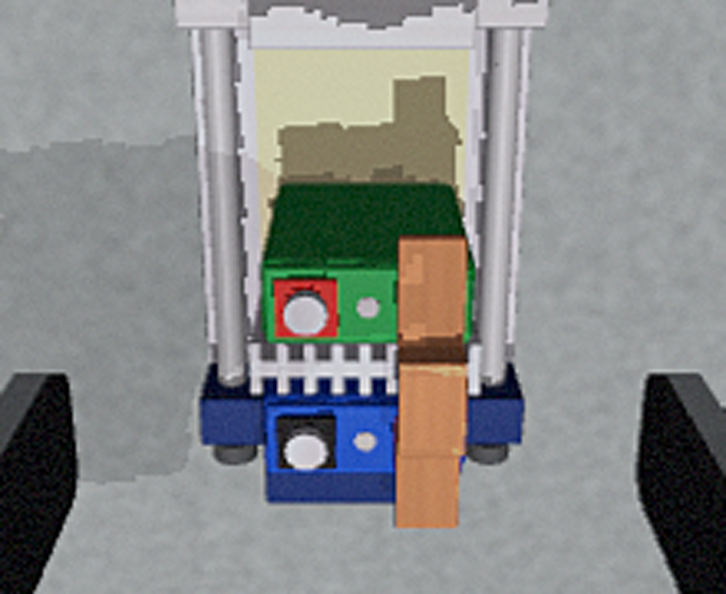

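The row is square, with blue against the jaw, then the plate, then green. The link lies hump-up over the green minus and blue plus terminals on the right, around crop (430,280) and (428,480). The gripper is clear.

```bash
python3 -c "
from workcell import workorder
print(workorder.finish_job())"
```

```text
the job is handed in; nothing more can be done
None
```

The module is laid up on the bed and handed in: blue cell at the navy jaw, cooling plate, then green cell in one square row, with the copper link hump-up over blue plus and green minus and the gripper clear. It took about 43 s of the 118 s.

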